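# Load the polishing bowl with beads and stones and switch it on

## Task

Get the polishing bowl going: pour the wooden beads from the red cup into the orange bowl, and use the scoop to bring every white stone from the trough into it as well; keep your fingers off beads in the cup and stones in the trough (one that has strayed out of them may be picked up by hand). Only when all of them are in the bowl, throw its switch right over to on. Leave the cup standing upright and the scoop lying flat on the rubber mat, both let go, and do not disturb the goggles, the wooden template or the tape measure.

Things in the scene. Friction and masses are not known exactly. Their poses are not given: they have to be found in the camera images.
- bowl: vibratory polishing bowl: round open orange plastic bowl on a grey base, fixed to the bench, 125 mm high. Origin at the middle of its underside. Bowl rim 210 mm across outside, 200 mm inside; inner floor 43 mm above the bench, about 150 mm across. +x of its frame points away from the switch.
- bowl_in (a point): middle of the bowl's inner floor, 43 mm above the bench
- bowl_rim (a point): middle of the bowl's mouth, level with the rim, 125 mm above the bench
- switch (a joint): the bowl's toggle switch: steel lever 80 mm long with a red ball end (26 mm), pivot 22 mm above the bench on a black block, 170 mm from the bowl's middle on its -x side. 0 = off, leaning 0.5 rad from upright, away from the bowl; 1.0 rad = on, leaning 0.5 rad towards the bowl. It stays where it is left.
- switch_tip (a point): centre of the red ball at the lever's end (92 mm above the bench when off or on, up to 102 mm between)
- trough: open-topped steel trough, fixed to the bench, outside 220 x 98 x 40 mm (x, y, z of its frame), walls and floor 6 mm thick. Origin at the middle of its underside, x along its length. Inside 86 mm wide; at the +x end the floor meets a 45 degree slope at x = 70 mm that rises to the rim at x = 104 mm. At the start the stones lie before that slope.
- scoop: aluminium hand scoop, blue handle. Origin: middle of its floor's underside. Blade 90 mm long (x -45 to +45), 76 wide, floor 2 thick, side walls 20 to 30 high from x -45 to +17, back wall (-x) 36 high; open and flat from x +17 to the lip. Handle: bar 14 mm wide (y), 22 thick, rising backwards at 35 degrees from (-45, 0, 34) to (-136, 0, 97) mm. Starts lying on the mat, 3 mm above the bench.
- scoop_grip (a point): middle of the scoop's handle, at (-100, 0, 72) mm in the scoop's frame
- scoop_lip (a point): middle of the scoop's open front edge, at (45, 0, 0) mm in the scoop's frame
- cup: red flared metal cup, 52 mm high, 58 mm across the foot, 110 mm across the rim, wall 4 mm, floor 5 mm thick, with a level yellow bar handle on its -x side: 14 mm wide (y), 22 mm high, x from -50 to -134 mm, its middle 41 mm above the foot. Origin: middle of the underside. Starts upright on the mat with the beads in it.
- cup_grip (a point): middle of the cup's handle, at (-100, 0, 41) mm in the cup's frame
- mat: black rubber mat, 340 (x) x 380 (y) x 3 mm, fixed to the bench; origin at the middle of its underside
- goggles: black safety goggles, 150 mm wide, a bystander
- template: wooden template frame, 240 x 60 x 22 mm, a bystander
- tape: yellow tape measure, 64 mm, a bystander
- stone0: white ceramic polishing stone, a ball of 24 mm diameter, origin at its centre, in the trough at the start; may be absent
- stone1: white ceramic polishing stone, a ball of 24 mm diameter, origin at its centre, in the trough at the start; may be absent
- stone2: white ceramic polishing stone, a ball of 24 mm diameter, origin at its centre, in the trough at the start; may be absent
- stone3: white ceramic polishing stone, a ball of 24 mm diameter, origin at its centre, in the trough at the start; may be absent
- stone4: white ceramic polishing stone, a ball of 24 mm diameter, origin at its centre, in the trough at the start; may be absent
- bead0: brown hardwood bead, a ball of 22 mm diameter, origin at its centre, in the cup at the start; may be absent
- bead1: brown hardwood bead, a ball of 22 mm diameter, origin at its centre, in the cup at the start; may be absent
- bead2: brown hardwood bead, a ball of 22 mm diameter, origin at its centre, in the cup at the start; may be absent
- bead3: brown hardwood bead, a ball of 22 mm diameter, origin at its centre, in the cup at the start; may be absent
Mind the look-alikes: they are no part of the job. Of the things that look like the scoop, take the one that is farthest to the robot's right at the start.

How it is judged:
By the outcome, as a careful person would: the job done as asked, in the order asked, and still so for the second after the job is handed in, with the robot touching nothing.
Of stone0, stone1, stone2, stone3, stone4 only 3 to 5 are there at a start; the rules pass over those that are not, and their reading is None.
Of bead0, bead1, bead2, bead3 only 2 to 4 are there at a start; the rules pass over those that are not, and their reading is None.
At some moment in a run one of scoop, cup may be knocked a few centimetres aside while the robot is not near it.
It also fails if it takes over 210 s, if anything falls off the work surface, if the arm or the gripper's body presses on something with over 40 N, if the wrist force passes 120 N, or if a joint passes its speed limit or range.

## Robot

A 7-joint arm with a two-finger parallel gripper is mounted at the origin on the work surface. World frame = base frame: x ahead of the robot, y to its left, z up, the work surface at z = 0. Lengths are in m, angles in rad, forces in N, time in s.
With the tool pointing down it reaches from about 0.4 to 0.85 m from the base axis. Payload 10.4 kg.
Tool frame: the origin (TCP) lies at the very end of the fingers, on their centre line; the grasp point (between the pads) lies 19 mm behind it; z points along the fingers, y is the line along which they close (so a half turn about z gives the same grasp; the last joint's range is limited). The gripper opens to 85 mm and grips with 20 to 120 N. Pads are 22 mm wide; open, the fingers measure 114 mm over their backs; the gripper's body (76 mm by 85 mm) begins 54 mm behind the grasp point. The pads swing forward as they close: fully open they stand 13 mm farther back than shut.
Start: joints at [1.287, 0.332, -0.065, 1.46, 0.022, 1.35, -0.088], TCP at [0.161, -0.604, 0.199] pointing down, gripper open.
Joint ranges: [-2.6, 2.6], [-0.5, 2.12], [-1.47, 1.34], [0.16, 2.42], [-1.27, 4.41], [0.06, 2.06], [-2.6, 2.6]. Speed limits (rad/s): [2.22, 2.22, 2.79, 2.79, 3.14, 3.14, 3.14].

## Interface

Orientations are given as a unit quaternion [x, y, z, w].
In Python, from workcell import * gives the robot as it stands. The module is installed in compiled form; this text tells all that it offers.
- The arm moves only by the tool carry_out, never from a script. Its argument "motion" is a list of rows, each an object with "xyz": the shift along the tool's x, y, z in m, a list of three; "angular": the turn, a rotation vector about the tool's x, y, z in degrees, a list of three. A call has 1 to 12 rows; each row is the pose to reach, as a shift and turn from the pose commanded when the call began, along the tool's axes at that moment; what a row does not reach only later rows make up. A row lasts 1/10 s, in which the tool goes at most 50 mm and 8.59 degrees, less where a joint would pass 70% of its speed; a pose out of reach is approached as far as the arm can. A call with a gripper value outside its range is refused whole. "hand" is the opening, from 0 (shut) to 1 (fully open), set as the call begins (left out, the last holds). The fingers move at their own pace and stop on an object; "grip_force" is the grip in N (left out, the last holds). Time passes only in rows, so rows that repeat a pose let the fingers close. It gives the time, the measured TCP pose, the force, the opening and the grip force at its end, in the units of the state.
- get_obs(): the state, without advancing time (a new reading comes with each control period).
- camera(name): name is "scene" or "side" or "wrist"; returns a dict with "img" (420x560x3 uint8, red, green, blue), "fx", "fy", "cx", "cy" (pixels), "extrinsics" (4x4, takes a point from camera to world coordinates). Camera axes: x right, y up, looking along -z (the intrinsics and any distortion apply to the point x, -y, -z); pixel columns grow to the right and rows downward; lengths in m; the calibration is good to about 2 mm. A picture is of the moment at which its call begins. There is no depth.
- hand_in(): hands the job in; it is judged then, once.
The state is a dict: "clock": time; "joint_pos": joint angles; "joint_velocities": joint speeds; "tau": joint torques, N m; "position": TCP position; "ee_rot": TCP orientation; "ft_force": force on the tool from outside, world axes, zero at the start; "torque": the same for the moment, N m; "grip_width": opening from 0.0 (shut) to 1.0 (fully open); "grasp_force": force on a finger pad.
Only numpy, scipy, OpenCV 4.12 (cv2) and the standard library are available. Lean on these libraries where they do the work, as an engineer would, in place of code of your own. Each camera call takes 0.05 s, during which the arm holds its last target. There are 200 camera calls.

## Working session

There is one attempt and no reset: what is moved stays moved. The work goes in short steps, Python scripts to look and compute and a tool call to move; the robot and the scene stay as the last step left them, time stands still between calls to the robot, and variables do not carry over. Pictures are saved under pics/ and viewed, at most 14 in all, crops included, and the job is handed in when it is done.

Besides the shell and the picture viewer there is one more tool, called after "Call:" by a JSON object that holds its "name" and its "arguments", one argument or row to a line. carry_out: Moves the arm, as the interface text tells. Its arguments: {"type":"object","properties":{"motion":{"type":"array"},"hand":{"type":"number"},"grip_force":{"type":"number"}},"required":["motion"]}

```bash
mkdir -p pics; cat > h.py <<'E'
from workcell import *
import numpy as np, cv2
from scipy.spatial.transform import Rotation as R
def shot(n,f):
    c=camera(n); cv2.imwrite('pics/'+f+'.png',c['img'][:,:,::-1]); np.savez('pics/'+f,**{k:c[k] for k in c}); return c
def ray(c,u,v):
    E=c['extrinsics']; d=E[:3,:3]@np.array([(u-c['cx'])/c['fx'],-(v-c['cy'])/c['fy'],-1.]); return E[:3,3],d
def at(c,u,v,z):
    o,d=ray(c,u,v); return o+d*(z-o[2])/d[2]
def proj(c,p):
    E=c['extrinsics']; q=E[:3,:3].T@(np.array(p)-E[:3,3]); return np.array([c['cx']+c['fx']*q[0]/-q[2], c['cy']-c['fy']*q[1]/-q[2]])
def ld(f): return dict(np.load('pics/'+f+'.npz'))
def grid(f,crop,k,out):
    i=cv2.imread('pics/'+f+'.png'); x0,y0,x1,y1=crop; cv2.imwrite('pics/'+out+'.png',cv2.resize(i[y0:y1,x0:x1],None,fx=k,fy=k,interpolation=cv2.INTER_CUBIC))
E
python3 - <<'E'
from h import *
a=shot('scene','s0');b=shot('side','d0')
for c in(a,b): print([ (k,c[k]) for k in c if k!='img'])
print(get_obs())
E
```

```text
[('fx', 444.59110675284217), ('fy', 444.59110675284217), ('cx', 281.51872997533235), ('cy', 218.03133202467944), ('extrinsics', array([[-8.65102522e-01, -3.37478343e-01,  3.71087583e-01,
         9.35653780e-01],
       [ 5.01595070e-01, -5.82214591e-01,  6.39866045e-01,
         6.89744864e-01],
       [ 1.11672899e-04,  7.39685432e-01,  6.72952784e-01,
         8.06803789e-01],
       [ 0.00000000e+00,  0.00000000e+00,  0.00000000e+00,
         1.00000000e+00]]))]
[('fx', 483.23908940190796), ('fy', 483.23908940190796), ('cx', 285.5165097863718), ('cy', 211.323010372245), ('extrinsics', array([[-0.99945816,  0.03074516, -0.0117527 ,  0.50445926],
       [-0.02558771, -0.50115153,  0.86498117,  1.07669567],
       [ 0.0207041 ,  0.86481321,  0.50166668,  0.7526967 ],
       [ 0.        ,  0.        ,  0.        ,  1.        ]]))]
{'clock': 0.1, 'joint_pos': array([ 1.2873958 ,  0.33279066, -0.06471488,  1.4608356 ,  0.02156259,
        1.34990917, -0.08850376]), 'joint_velocities': array([ 0.00047681, -0.00098694,  0.00047637, -0.00161675, -0.00095468,
        0.00091889, -0.00156772]), 'tau': array([ 2.36567255e-03, -6.26748133e+01,  4.99042624e-02, -3.92430317e+01,
        1.64536934e-02,  6.96855408e-03,  1.25555050e-05]), 'position': array([ 0.16108058, -0.60350163,  0.19821717]), 'ee_rot': array([ 9.91508378e-01,  1.30041321e-01, -8.87812328e-05, -6.18426035e-04]), 'ft_force': array([-0.4056258 ,  0.15583109, -0.3733723 ]), 'torque': array([0.04073475, 0.02079033, 0.03292264]), 'grasp_force': 0.0, 'grip_width': 0.9996486448883092}
```

View pics/s0.png

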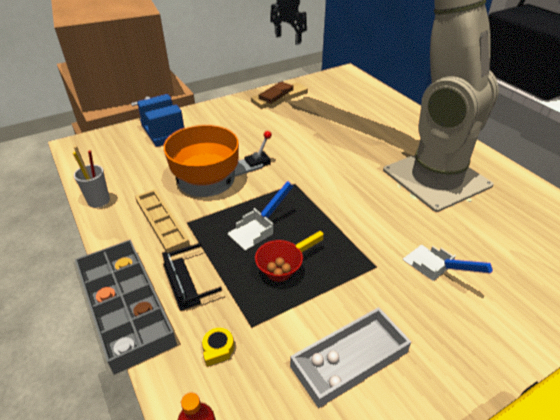

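View pics/d0.png

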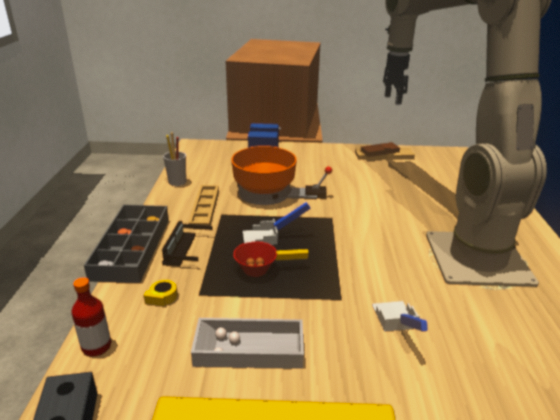

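The scene view shows the scoop on the mat at (265,218) and a look-alike at (440,262) near the robot's left. There is one cup at (280,260), the bowl at (203,155), the switch ball at (267,134), and the trough at (350,355) with 3 stones visible. The scoop farthest to the robot's right (-y) is the one on the mat, so I'll check it close up.

```bash
python3 - <<'E'
from h import *
grid('s0',(150,120,350,270),4,'c0')
a=cv2.imread('pics/s0.png')[305:405,280:420]; b=cv2.imread('pics/d0.png')[305:375,185:315]
A=cv2.resize(a,None,fx=4,fy=4,interpolation=2);B=cv2.resize(b,None,fx=4,fy=4,interpolation=2)
A=cv2.resize(cv2.copyMakeBorder(A,0,0,0,0,0),(420,300));B=cv2.resize(B,(520,280))
o=np.zeros((580,560,3),np.uint8);o[:300,:420]=A;o[300:,:520]=B;cv2.imwrite('pics/c1.png',o)
c=ld('s0');d=ld('d0')
print('scoops',at(c,265,225,.02),at(c,440,262,.02),'cup',at(c,279,262,.05),'bowl',at(c,202,150,.125),'ball',at(c,267,134,.092),at(d,328,170,.092))
E
```

```text
scoops [ 0.55215999 -0.05663082  0.02      ] [0.25428356 0.26422725 0.02      ] cup [0.59807089 0.09622667 0.05      ] bowl [ 0.60923983 -0.30737334  0.125     ] ball [ 0.39048738 -0.33763363  0.092     ] [ 0.39046138 -0.33513518  0.092     ]
```

View pics/c0.png

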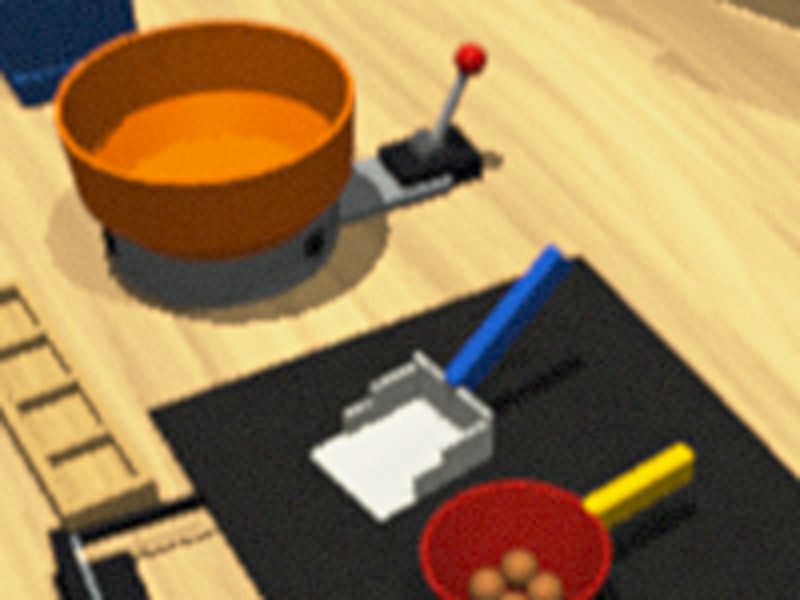

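View pics/c1.png

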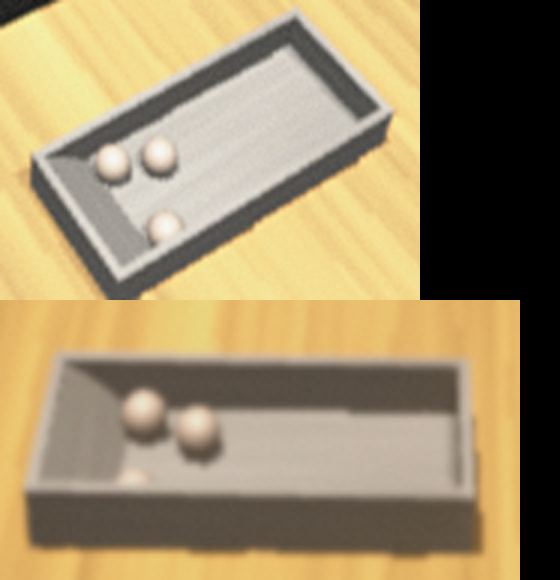

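The close crops confirm the scoop: its lip is at (237,242), the back wall at (263,216) and the blue handle end at (289,184). The cup handle end is at (322,234), and the cup holds 3–4 beads. The trough slope is at its far (+x) end, with three stones in front of it.

```bash
python3 - <<'E'
from h import *
np.set_printoptions(precision=4,suppress=True)
c=ld('s0')
f=lambda u,v:(150+u/4,120+v/4)
print('lip',at(c,*f(313,455),.004),at(c,*f(382,520),.004))
print('back',at(c,*f(418,355),.039),at(c,*f(490,412),.039))
print('hend',at(c,*f(555,250),.105))
print('rim l r top',at(c,*f(422,550),.055),at(c,*f(610,550),.055),at(c,*f(516,480),.055))
print('chend',at(c,*f(688,450),.055))
print('bowl',[at(c,*f(*p),.125) for p in((57,110),(355,110),(206,22),(206,185))])
g=lambda u,v:(280+u/3,305+v/3)
print('tr',[at(c,*g(*p),.04) for p in((35,155),(295,12),(390,110),(118,278))])
print('st',[at(c,*g(*p),.018) for p in((113,162),(160,155),(165,232))])
d=ld('d0');g=lambda u,v:(185+u/4,305+(v-300)/4)
print('tr',[at(d,*g(*p),.04) for p in((60,358),(468,364),(475,492),(28,490))])
print('st',[at(d,*g(*p),.018) for p in((144,415),(197,430),(133,485))])
E
```

```text
lip [ 0.6423 -0.0904  0.004 ] [ 0.6297 -0.0163  0.004 ]
back [ 0.5555 -0.1072  0.039 ] [ 0.5414 -0.0356  0.039 ]
hend [ 0.4645 -0.0857  0.105 ]
rim l r top [0.64   0.0612 0.055 ] [0.5469 0.1152 0.055 ] [0.5653 0.0392 0.055 ]
chend [0.4623 0.0693 0.055 ]
bowl [array([ 0.6946, -0.3711,  0.125 ]), array([ 0.5167, -0.268 ,  0.125 ]), array([ 0.5605, -0.4286,  0.125 ]), array([ 0.6397, -0.2374,  0.125 ])]
tr [array([0.6933, 0.3105, 0.04  ]), array([0.4794, 0.3069, 0.04  ]), array([0.4755, 0.3991, 0.04  ]), array([0.6924, 0.4041, 0.04  ])]
st [array([0.645 , 0.3295, 0.018 ]), array([0.6156, 0.3407, 0.018 ]), array([0.6435, 0.386 , 0.018 ])]
tr [array([0.6898, 0.3137, 0.04  ]), array([0.4745, 0.3079, 0.04  ]), array([0.4714, 0.3975, 0.04  ]), array([0.6888, 0.406 , 0.04  ])]
st [array([0.644 , 0.3308, 0.018 ]), array([0.615 , 0.3402, 0.018 ]), array([0.6426, 0.3796, 0.018 ])]
```

```bash
cat >> h.py <<'E'
np.set_printoptions(precision=4,suppress=True)
CUP=(-.1,0,.041); SC=(-.1,0,.072)
def go(org,yaw=0,pitch=0,roll=0,off=(0,0,0),raw=False):
    """shift (mm) and turn (deg) in tool axes bringing object frame (held at off) to org; pitch>0 nose down"""
    s=get_obs(); Q=R.from_euler('ZYX',[yaw,pitch,roll],degrees=True); T=Q*R.from_euler('x',180,degrees=True)
    p=np.array(org)+Q.apply(off)+(0 if raw else .019)*T.apply([0,0,1])
    C=R.from_quat(s['ee_rot'])
    print('t',s['clock'],'shift mm',C.inv().apply(p-s['position'])*1e3,'turn',np.degrees((C.inv()*T).as_rotvec()),'tgtTCP',p)
def st():
    s=get_obs();e=(R.from_quat(s['ee_rot'])*R.from_euler('x',-180,degrees=True)).as_euler('ZYX',degrees=True)
    print('t',s['clock'],'p',s['position'],'ypr',e,'j',s['joint_pos'],'F',s['ft_force'],s['grip_width'],s['grasp_force'])
E
python3 - <<'E'
from h import *
st()
go((.593,.09,.2),9,off=CUP)
E
```

```text
t 0.1 p [ 0.1611 -0.6035  0.1982] ypr [14.944   0.0009  0.0716] j [ 1.2874  0.3328 -0.0647  1.4608  0.0216  1.3499 -0.0885] F [-0.4056  0.1558 -0.3734] 0.9996486448883092 0.0
t 0.1 shift mm [ 496.6847 -569.0503  -23.0794] turn [-0.0715  0.0046  5.944 ] tgtTCP [0.4942 0.0744 0.222 ]
```

Call:
{"name": "carry_out", "arguments": {
  "motion": [
    {"xyz": [0.02, -0.02, -0.04], "angular": [0, 0, 2]},
    {"xyz": [0.05, -0.06, -0.05], "angular": [0, 0, 5.9]},
    {"xyz": [0.497, -0.569, -0.023], "angular": [0, 0, 5.9]},
    {"xyz": [0.497, -0.569, -0.023], "angular": [0, 0, 5.9]},
    {"xyz": [0.497, -0.569, -0.023], "angular": [0, 0, 5.9]},
    {"xyz": [0.497, -0.569, -0.023], "angular": [0, 0, 5.9]},
    {"xyz": [0.497, -0.569, -0.023], "angular": [0, 0, 5.9]},
    {"xyz": [0.497, -0.569, -0.023], "angular": [0, 0, 5.9]},
    {"xyz": [0.497, -0.569, -0.023], "angular": [0, 0, 5.9]},
    {"xyz": [0.497, -0.569, -0.023], "angular": [0, 0, 5.9]},
    {"xyz": [0.497, -0.569, -0.023], "angular": [0, 0, 5.9]},
    {"xyz": [0.497, -0.569, -0.023], "angular": [0, 0, 5.9]}
  ],
  "hand": 1
}}

```text
clock: 1.3
position: [0.4156, -0.0842, 0.2289]
ee_rot: [0.997, 0.079, 0.0, 0.0]
ft_force: [1.7, -0.5, 0.2]
grip_width: 1.001
grasp_force: 0.0
```

```bash
python3 - <<'E'
from h import *
st()
go((.593,.09,.12),9,off=CUP)
E
```

```text
t 1.3 p [ 0.4156 -0.0842  0.2289] ypr [ 9.0286 -0.0054 -0.0366] j [ 0.7894 -0.119  -0.6338  1.8747 -0.0713  1.3632 -1.2395] F [ 1.736  -0.5032  0.2322] 1.000887451421981 0.0
t 1.3 shift mm [ 102.5265 -144.3205   86.7991] turn [ 0.0366 -0.0054  0.0286] tgtTCP [0.4942 0.0744 0.142 ]
```

Call:
{"name": "carry_out", "arguments": {
  "motion": [
    {"xyz": [0.102, -0.144, 0.087], "angular": [0, 0, 0]},
    {"xyz": [0.102, -0.144, 0.087], "angular": [0, 0, 0]},
    {"xyz": [0.102, -0.144, 0.087], "angular": [0, 0, 0]},
    {"xyz": [0.102, -0.144, 0.087], "angular": [0, 0, 0]},
    {"xyz": [0.102, -0.144, 0.087], "angular": [0, 0, 0]},
    {"xyz": [0.102, -0.144, 0.087], "angular": [0, 0, 0]}
  ]
}}

```text
clock: 1.9
position: [0.4928, 0.0729, 0.141]
ee_rot: [0.997, 0.08, -0.001, -0.001]
ft_force: [-0.8, -1.0, 0.7]
grip_width: 1.001
grasp_force: 0.0
```

```bash
python3 - <<'E'
from h import *
st(); c=shot('wrist','w1')
for p in((.593,.09,.003),(.494,.074,.055),(.462,.069,.055)): print(proj(c,p))
E
```

```text
t 1.9 p [0.4928 0.0729 0.141 ] ypr [9.1742 0.1204 0.0759] j [ 0.5518  0.1843 -0.8563  1.8279  0.1475  1.1978 -1.7611] F [-0.7746 -1.0347  0.7113] 1.0009926461860206 0.0
[280.8639  82.9175]
[280.7305 204.6989]
[280.5014 241.0412]
```

View pics/w1.png

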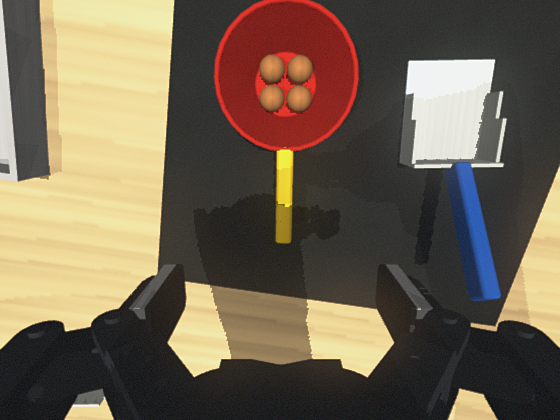

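The wrist view shows four beads in the cup, with the handle at columns 278–292 and its end at row 243, against a prediction of (280,241). That is about 1 mm off. Going down to grasp.

Call:
{"name": "carry_out", "arguments": {
  "motion": [
    {"xyz": [0.001, 0.001, 0.05], "angular": [0, 0, 0]},
    {"xyz": [0.001, 0.001, 0.09], "angular": [0, 0, 0]},
    {"xyz": [0.001, 0.001, 0.11], "angular": [0, 0, 0]},
    {"xyz": [0.001, 0.001, 0.116], "angular": [0, 0, 0]},
    {"xyz": [0.001, 0.001, 0.116], "angular": [0, 0, 0]},
    {"xyz": [0.001, 0.001, 0.116], "angular": [0, 0, 0]}
  ]
}}

```text
clock: 2.55
position: [0.4957, 0.0707, 0.0276]
ee_rot: [0.997, 0.078, 0.001, 0.0]
ft_force: [0.4, 0.4, 0.9]
grip_width: 0.999
grasp_force: 0.0
```

Call:
{"name": "carry_out", "arguments": {
  "motion": [
    {"xyz": [0, 0, 0], "angular": [0, 0, 0]},
    {"xyz": [0, 0, 0], "angular": [0, 0, 0]},
    {"xyz": [0, 0, 0], "angular": [0, 0, 0]},
    {"xyz": [0, 0, 0], "angular": [0, 0, 0]},
    {"xyz": [0, 0, 0], "angular": [0, 0, 0]},
    {"xyz": [0, 0, 0], "angular": [0, 0, 0]},
    {"xyz": [0, 0, 0], "angular": [0, 0, 0]},
    {"xyz": [0, 0, 0], "angular": [0, 0, 0]},
    {"xyz": [0, 0, 0], "angular": [0, 0, 0]},
    {"xyz": [0, 0, 0], "angular": [0, 0, 0]}
  ],
  "hand": 0,
  "grip_force": 100
}}

```text
clock: 3.55
position: [0.4946, 0.0712, 0.026]
ee_rot: [0.997, 0.079, 0.0, 0.0]
ft_force: [-0.6, -0.4, -0.3]
grip_width: -0.005
grasp_force: 0.0
```

```bash
python3 - <<'E'
from h import *
st()
E
```

```text
t 3.55 p [0.4946 0.0712 0.026 ] ypr [ 9.0437 -0.0016 -0.0043] j [ 0.4814  0.345  -0.808   1.9398  0.2991  0.9795 -1.8794] F [-0.5568 -0.3863 -0.3196] -0.004640959009869201 0.0
```

The grip closed on nothing, so I'll look.

```bash
python3 - <<'E'
from h import *
shot('scene','s2'); w=shot('wrist','w2')
a=cv2.resize(cv2.imread('pics/s2.png')[150:330,150:390],None,fx=1.6,fy=1.6,interpolation=2)
b=cv2.resize(cv2.imread('pics/w2.png'),(400,300))
o=np.zeros((300,800,3),np.uint8);o[:288,:384]=a;o[:,400:]=b
cv2.imwrite('pics/m2.png',o)
E
```

```text
(no output)
```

View pics/m2.png

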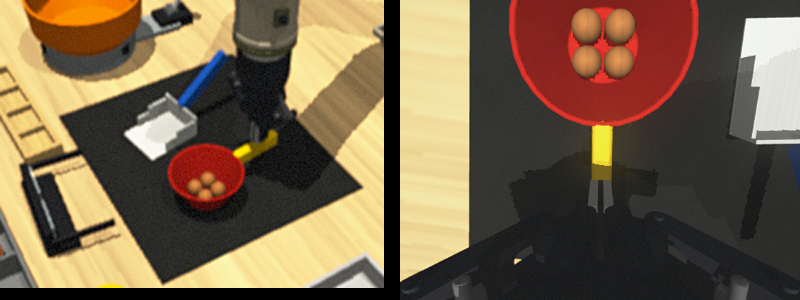

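```bash
python3 - <<'E'
from h import *
s=ld('s2');w=ld('w2')
for n,p in dict(tcp=(.4946,.0712,.026),grip=(.4946,.0712,.045),hend_top=(.462,.069,.055),rimfront=(.593+.0543,.0986,.055),cen=(.593,.09,.055)).items(): print(n,proj(s,p),proj(w,p))
grid('s2',(240,200,350,290),7,'m3')
E
```

```text
tcp [310.7007 246.1342] [282.1319 244.3675]
grip [311.0496 240.6414] [282.3117 257.7826]
hend_top [322.0316 232.3898] [276.5928 323.4728]
rimfront [260.3727 269.4399] [ 274.9763 -128.2622]
cen [279.5589 257.9415] [275.4015  40.6703]
```

View pics/m3.png

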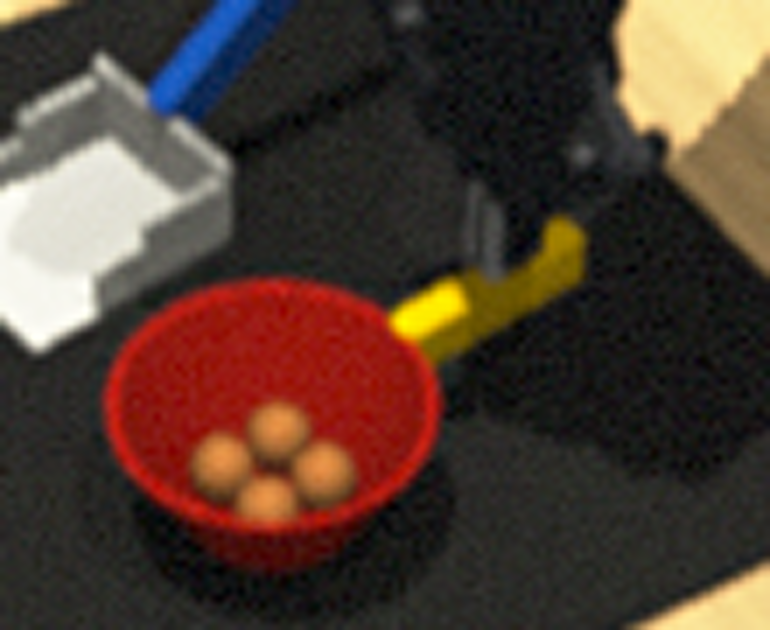

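```bash
python3 - <<'E'
from h import *
s=ld('s2');w=ld('w2')
E=w['extrinsics'];print(E,w['fx'],w['cx'],w['cy'])
p=E[:3,3]
print('tip by scene at z',[at(s,310,239,z) for z in(.03,.045,.057,.065)])
print('rim back',proj(w,(.539,.0815,.055)), 'left',proj(w,(.593-.0086,.09+.0543,.055)),'right',proj(w,(.593+.0086,.09-.0543,.055)))
print(get_obs()['joint_pos'],get_obs()['position'])
E
```

```text
[[ 0.1579  0.95    0.2695  0.5622]
 [-0.9875  0.1519  0.0428  0.083 ]
 [-0.0003 -0.2729  0.9621  0.2001]
 [ 0.      0.      0.      1.    ]] 321.6837204310981 280.38784209068115 212.37998196332802
tip by scene at z [array([0.4851, 0.0529, 0.03  ]), array([0.4938, 0.0652, 0.045 ]), array([0.5007, 0.0751, 0.057 ]), array([0.5054, 0.0816, 0.065 ])]
rim back [275.6232 174.195 ] left [140.3565  40.4636] right [410.432  40.877]
[ 0.4815  0.345  -0.8081  1.9398  0.2991  0.9796 -1.8794] [0.4946 0.0712 0.026 ]
```

```bash
python3 - <<'E'
from h import *
grid('w2',(180,140,380,290),4,'m4')
w=ld('w2')
for u in(269,283,297): print(at(w,u,200,.055))
E
```

```text
[0.5266 0.0827 0.055 ]
[0.5277 0.0763 0.055 ]
[0.5287 0.0699 0.055 ]
```

View pics/m4.png

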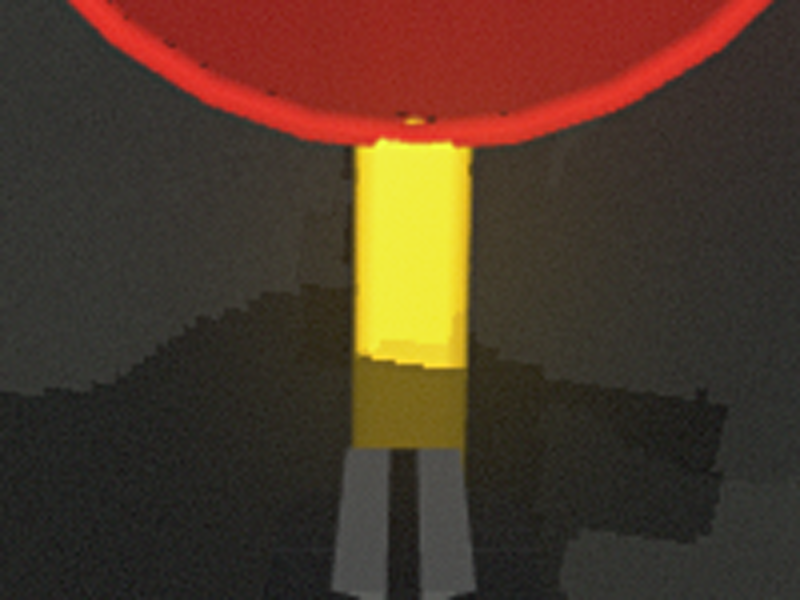

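The fingers look shut right at the handle, with no contact force. I'll reopen and close again gently.

Call:
{"name": "carry_out", "arguments": {
  "motion": [
    {"xyz": [0, 0, 0], "angular": [0, 0, 0]},
    {"xyz": [0, 0, 0], "angular": [0, 0, 0]},
    {"xyz": [0, 0, 0], "angular": [0, 0, 0]},
    {"xyz": [0, 0, 0], "angular": [0, 0, 0]},
    {"xyz": [0, 0, 0], "angular": [0, 0, 0]},
    {"xyz": [0, 0, 0], "angular": [0, 0, 0]}
  ],
  "hand": 0.6,
  "grip_force": 30
}}

```text
clock: 4.25
position: [0.4946, 0.0712, 0.026]
ee_rot: [0.997, 0.079, 0.0, 0.0]
ft_force: [0.5, 0.6, -0.2]
grip_width: 0.599
grasp_force: 0.0
```

```bash
python3 - <<'E'
from h import *
st(); shot('wrist','w5');shot('side','d5')
a=cv2.resize(cv2.imread('pics/d5.png')[180:310,200:360],(394,320),interpolation=2)
b=cv2.resize(cv2.imread('pics/w5.png')[120:420,80:480],(400,300))
o=np.zeros((320,800,3),np.uint8);o[:,:394]=a;o[:300,400:]=b
cv2.imwrite('pics/m5.png',o)
E
```

```text
t 4.25 p [0.4946 0.0712 0.026 ] ypr [ 9.0437 -0.0029 -0.0048] j [ 0.4814  0.345  -0.8081  1.9398  0.2991  0.9795 -1.8794] F [ 0.4665  0.551  -0.1924] 0.5988700587355104 0.0
```

View pics/m5.png

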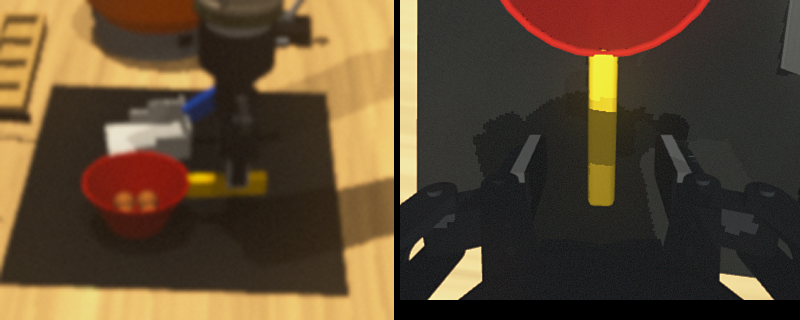

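The wrist and scene views agree that the fingertips sit about 30 mm above the reported TCP, at the handle top. I'll lower by 19 mm, which is safe either way, and close.

Call:
{"name": "carry_out", "arguments": {
  "motion": [
    {"xyz": [0, -0.002, 0.008], "angular": [0, 0, 0]},
    {"xyz": [0, -0.002, 0.016], "angular": [0, 0, 0]},
    {"xyz": [0, -0.002, 0.019], "angular": [0, 0, 0]},
    {"xyz": [0, -0.002, 0.019], "angular": [0, 0, 0]},
    {"xyz": [0, -0.002, 0.019], "angular": [0, 0, 0]}
  ]
}}

```text
clock: 4.85
position: [0.4942, 0.0733, 0.0069]
ee_rot: [0.997, 0.079, -0.0, -0.0]
ft_force: [0.0, -0.8, -0.3]
grip_width: 0.602
grasp_force: 0.0
```

Call:
{"name": "carry_out", "arguments": {
  "motion": [
    {"xyz": [0, 0, 0], "angular": [0, 0, 0]},
    {"xyz": [0, 0, 0], "angular": [0, 0, 0]},
    {"xyz": [0, 0, 0], "angular": [0, 0, 0]},
    {"xyz": [0, 0, 0], "angular": [0, 0, 0]},
    {"xyz": [0, 0, 0], "angular": [0, 0, 0]},
    {"xyz": [0, 0, 0], "angular": [0, 0, 0]},
    {"xyz": [0, 0, 0], "angular": [0, 0, 0]}
  ],
  "hand": 0
}}

```text
clock: 5.55
position: [0.4943, 0.0731, 0.007]
ee_rot: [0.997, 0.079, 0.0, 0.0]
ft_force: [-0.2, -1.2, 1.7]
grip_width: 0.156
grasp_force: 29.8
```

It is held (width 0.156, about 13 mm), so the true fingertip is about 30 mm short of the reported TCP. I'll regrip 10 mm deeper to centre the pads on the bar.

Call:
{"name": "carry_out", "arguments": {
  "motion": [
    {"xyz": [0, 0, 0], "angular": [0, 0, 0]},
    {"xyz": [0, 0, 0], "angular": [0, 0, 0]},
    {"xyz": [0, 0, 0], "angular": [0, 0, 0]},
    {"xyz": [0, 0, 0.005], "angular": [0, 0, 0]},
    {"xyz": [0, 0, 0.009], "angular": [0, 0, 0]},
    {"xyz": [0, 0, 0.009], "angular": [0, 0, 0]},
    {"xyz": [0, 0, 0.009], "angular": [0, 0, 0]}
  ],
  "hand": 0.5
}}

```text
clock: 6.25
position: [0.4941, 0.0732, -0.0023]
ee_rot: [0.997, 0.079, -0.0, -0.0]
ft_force: [-0.3, 0.3, -0.7]
grip_width: 0.499
grasp_force: 0.0
```

Call:
{"name": "carry_out", "arguments": {
  "motion": [
    {"xyz": [0, 0, 0], "angular": [0, 0, 0]},
    {"xyz": [0, 0, 0], "angular": [0, 0, 0]},
    {"xyz": [0, 0, 0], "angular": [0, 0, 0]},
    {"xyz": [0, 0, 0], "angular": [0, 0, 0]},
    {"xyz": [0, 0, 0], "angular": [0, 0, 0]},
    {"xyz": [0, 0, 0], "angular": [0, 0, 0]},
    {"xyz": [0, 0, 0], "angular": [0, 0, 0]}
  ],
  "hand": 0,
  "grip_force": 80
}}

```text
clock: 6.95
position: [0.4944, 0.0731, -0.0019]
ee_rot: [0.997, 0.079, 0.0, 0.0]
ft_force: [-0.3, -1.5, 2.9]
grip_width: 0.146
grasp_force: 78.0
```

Call:
{"name": "carry_out", "arguments": {
  "motion": [
    {"xyz": [0, 0, -0.01], "angular": [0, 0, 0]},
    {"xyz": [0, 0, -0.03], "angular": [0, 0, 0]},
    {"xyz": [0, 0, -0.06], "angular": [0, 0, 0]},
    {"xyz": [0, 0, -0.09], "angular": [0, 0, 0]},
    {"xyz": [0, 0, -0.12], "angular": [0, 0, 0]},
    {"xyz": [0, 0, -0.15], "angular": [0, 0, 0]},
    {"xyz": [0, 0, -0.17], "angular": [0, 0, 0]},
    {"xyz": [0, 0, -0.18], "angular": [0, 0, 0]},
    {"xyz": [0, 0, -0.18], "angular": [0, 0, 0]}
  ]
}}

```text
clock: 7.85
position: [0.4946, 0.0734, 0.1789]
ee_rot: [0.997, 0.079, 0.001, 0.0]
ft_force: [-0.7, 0.3, -3.1]
grip_width: 0.144
grasp_force: 78.1
```

```bash
sed -i 's/(0 if raw else .019)/(0 if raw else .049)/' h.py; python3 - <<'E'
from h import *
st(); go((.60,-.37,.165),9,off=CUP); go((.60,-.37,.165),9,roll=-85,off=CUP)
E
```

```text
t 7.85 p [0.4946 0.0734 0.1789] ypr [ 9.0519 -0.0878 -0.0304] j [ 0.5724  0.1482 -0.8698  1.7768  0.1192  1.2694 -1.7401] F [-0.6503  0.3197 -3.1178] 0.14394255949550222 78.08244824409485
t 7.85 shift mm [-65.7241 454.3361  22.0315] turn [ 0.0303 -0.0879  0.0519] tgtTCP [ 0.5012 -0.3856  0.157 ]
t 7.85 shift mm [-65.7202 462.3096  14.733 ] turn [-84.9696  -0.1096  -0.0232] tgtTCP [ 0.5025 -0.3935  0.1643]
```

```bash
python3 - <<'E'
from h import *
go((.502,-.345,.235),9)
E
```

```text
t 7.85 shift mm [-58.526  414.3352  -6.9787] turn [ 0.0303 -0.0879  0.0519] tgtTCP [ 0.502 -0.345  0.186]
```

Call:
{"name": "carry_out", "arguments": {
  "motion": [
    {"xyz": [-0.002, 0.014, -0.007], "angular": [0, 0, 0]},
    {"xyz": [-0.006, 0.045, -0.007], "angular": [0, 0, 0]},
    {"xyz": [-0.012, 0.09, -0.007], "angular": [0, 0, 0]},
    {"xyz": [-0.019, 0.135, -0.007], "angular": [0, 0, 0]},
    {"xyz": [-0.025, 0.18, -0.007], "angular": [0, 0, 0]},
    {"xyz": [-0.032, 0.225, -0.007], "angular": [0, 0, 0]},
    {"xyz": [-0.038, 0.27, -0.007], "angular": [0, 0, 0]},
    {"xyz": [-0.044, 0.315, -0.007], "angular": [0, 0, 0]},
    {"xyz": [-0.05, 0.355, -0.007], "angular": [0, 0, 0]},
    {"xyz": [-0.055, 0.39, -0.007], "angular": [0, 0, 0]},
    {"xyz": [-0.058, 0.41, -0.007], "angular": [0, 0, 0]},
    {"xyz": [-0.058, 0.414, -0.007], "angular": [0, 0, 0]}
  ]
}}

```text
clock: 9.05
position: [0.5002, -0.3476, 0.1824]
ee_rot: [0.997, 0.077, -0.001, -0.001]
ft_force: [-0.2, -0.2, -3.5]
grip_width: 0.151
grasp_force: 78.2
```

```bash
python3 - <<'E'
from h import *
st(); 
for r in (-22,-44,-66,-85):go((.502,-.345,.225+r*.0003),9,roll=r)
E
```

```text
t 9.05 p [ 0.5002 -0.3476  0.1824] ypr [8.8133 0.164  0.1013] j [ 0.9766  0.3638 -0.5668  1.5015  0.1978  1.3372 -1.024 ] F [-0.1911 -0.1798 -3.4846] 0.1505784119951038 78.17586421966553
t 9.05 shift mm [ 2.2612 16.098   9.3947] turn [-22.1015   0.1977  -0.1531] tgtTCP [ 0.5049 -0.3631  0.173 ]
t 9.05 shift mm [ 2.3021 31.7741  5.7824] turn [-44.1015   0.2275  -0.1147] tgtTCP [ 0.5073 -0.3786  0.1766]
t 9.05 shift mm [ 2.3121 42.4841 -2.9541] turn [-66.1015   0.2529  -0.0714] tgtTCP [ 0.509  -0.3892  0.1853]
t 9.05 shift mm [  2.2968  46.5162 -12.9207] turn [-85.1014   0.2713  -0.0297] tgtTCP [ 0.5096 -0.3932  0.1952]
```

Call:
{"name": "carry_out", "arguments": {
  "motion": [
    {"xyz": [0.001, 0.006, 0.004], "angular": [-8, 0, 0]},
    {"xyz": [0.002, 0.012, 0.008], "angular": [-16, 0, 0]},
    {"xyz": [0.002, 0.017, 0.009], "angular": [-24, 0, 0]},
    {"xyz": [0.002, 0.023, 0.008], "angular": [-32, 0, 0]},
    {"xyz": [0.002, 0.029, 0.007], "angular": [-40, 0, 0]},
    {"xyz": [0.002, 0.034, 0.005], "angular": [-48, 0, 0]},
    {"xyz": [0.002, 0.038, 0.001], "angular": [-56, 0, 0]},
    {"xyz": [0.002, 0.041, -0.002], "angular": [-64, 0, 0]},
    {"xyz": [0.002, 0.044, -0.006], "angular": [-72, 0, 0]},
    {"xyz": [0.002, 0.046, -0.01], "angular": [-79, 0, 0]},
    {"xyz": [0.002, 0.047, -0.013], "angular": [-85, 0, 0]},
    {"xyz": [0.002, 0.047, -0.013], "angular": [-85, 0, 0]}
  ]
}}

```text
clock: 10.25
position: [0.511, -0.389, 0.1928]
ee_rot: [0.736, 0.062, 0.051, 0.672]
ft_force: [0.7, -0.5, -3.3]
grip_width: 0.146
grasp_force: 78.7
```

```bash
python3 - <<'E'
from h import *
st();go((.502,-.345,.2),9,roll=-90);shot('scene','s6');grid('s6',(150,100,350,250),4,'m6')
E
```

```text
t 10.25 p [ 0.511  -0.389   0.1928] ypr [  9.2599   0.4577 -84.8023] j [ 0.3514  0.5327 -0.4449  2.1238  1.7413  1.6196 -2.5816] F [ 0.7167 -0.5007 -3.3244] 0.1459550355453019 78.68681073188782
t 10.25 shift mm [-2.034   7.5486  3.4639] turn [-5.1966 -0.2389  0.4692] tgtTCP [ 0.5097 -0.3934  0.2   ]
```

View pics/m6.png

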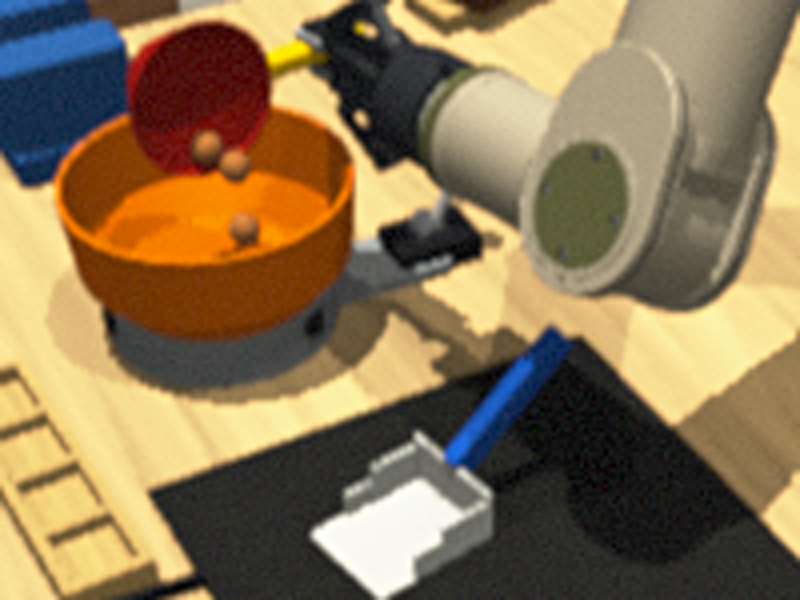

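The beads are rolling out into the bowl. I'll hold, then check.

Call:
{"name": "carry_out", "arguments": {
  "motion": [
    {"xyz": [0, 0, 0], "angular": [0, 0, 0]},
    {"xyz": [0, 0, 0], "angular": [0, 0, 0]},
    {"xyz": [0, 0, 0], "angular": [0, 0, 0]},
    {"xyz": [0, 0, 0], "angular": [0, 0, 0]},
    {"xyz": [0, 0, 0], "angular": [0, 0, 0]},
    {"xyz": [0, 0, 0], "angular": [0, 0, 0]},
    {"xyz": [0, 0, 0], "angular": [0, 0, 0]},
    {"xyz": [0, 0, 0], "angular": [0, 0, 0]}
  ]
}}

```text
clock: 11.1
position: [0.5114, -0.3909, 0.1979]
ee_rot: [0.735, 0.058, 0.053, 0.673]
ft_force: [-0.2, 0.4, -1.4]
grip_width: 0.148
grasp_force: 78.7
```

```bash
python3 - <<'E'
from h import *
c=shot('scene','s7');d=shot('side','d7')
a=cv2.resize(cv2.imread('pics/s7.png')[110:270,150:350],(500,400),interpolation=2)
b=cv2.resize(cv2.imread('pics/d7.png')[120:220,200:350],(300,200),interpolation=2)
o=np.zeros((400,800,3),np.uint8);o[:,:500]=a;o[:200,500:]=b
cv2.imwrite('pics/m7.png',o)
s=get_obs(); 
for r in(-60,-30,0): go((.502,-.345,.24),9,roll=r)
E
```

```text
t 11.2 shift mm [-2.1442 17.1277 -5.8342] turn [25.001  -0.0421  0.0182] tgtTCP [ 0.5086 -0.3869  0.2155]
t 11.2 shift mm [ -2.1286  -2.3022 -22.1383] turn [55.001  -0.037   0.0293] tgtTCP [ 0.5058 -0.3692  0.1976]
t 11.2 shift mm [ -2.1087 -10.9768 -45.9731] turn [85.001  -0.0298  0.0401] tgtTCP [ 0.502 -0.345  0.191]
```

View pics/m7.png

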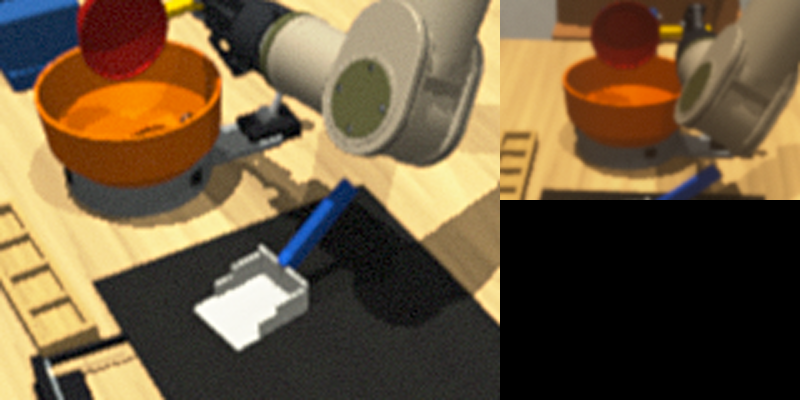

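The cup looks empty, and the weight fell from 3.3 to 1.4 N. The beads are behind the bowl's near wall. I'll roll back and return the cup.

Call:
{"name": "carry_out", "arguments": {
  "motion": [
    {"xyz": [-0.002, 0.01, -0.002], "angular": [8, 0, 0]},
    {"xyz": [-0.002, 0.014, -0.004], "angular": [16, 0, 0]},
    {"xyz": [-0.002, 0.017, -0.006], "angular": [25, 0, 0]},
    {"xyz": [-0.002, 0.012, -0.01], "angular": [33, 0, 0]},
    {"xyz": [-0.002, 0.008, -0.014], "angular": [41, 0, 0]},
    {"xyz": [-0.002, 0.003, -0.018], "angular": [49, 0, 0]},
    {"xyz": [-0.002, -0.003, -0.023], "angular": [56, 0, 0]},
    {"xyz": [-0.002, -0.006, -0.029], "angular": [64, 0, 0]},
    {"xyz": [-0.002, -0.008, -0.036], "angular": [72, 0, 0]},
    {"xyz": [-0.002, -0.01, -0.041], "angular": [79, 0, 0]},
    {"xyz": [-0.002, -0.011, -0.046], "angular": [85, 0, 0]},
    {"xyz": [-0.002, -0.011, -0.046], "angular": [85, 0, 0]}
  ]
}}

```text
clock: 12.4
position: [0.5004, -0.3482, 0.1899]
ee_rot: [0.997, 0.076, -0.001, -0.001]
ft_force: [-1.2, -0.6, -2.8]
grip_width: 0.148
grasp_force: 78.6
```

```bash
python3 - <<'E'
from h import *
st(); go((.594,.092,.15),9,off=CUP)
c=shot('wrist','w8'); hsv=cv2.cvtColor(c['img'],cv2.COLOR_RGB2HSV)
# bead color sample from w1
w=ld('w1'); print('bead',w['img'][68,272],w['img'][98,298],'inside cup',w['img'][84,286])
E
```

```text
t 12.4 p [ 0.5004 -0.3482  0.1899] ypr [8.7289 0.1138 0.1584] j [ 0.9361  0.3507 -0.5119  1.492   0.1723  1.3473 -1.0069] F [-1.239  -0.5988 -2.7765] 0.14842900005926668 78.5513699054718
t 12.4 shift mm [  59.4394 -420.2671   48.9286] turn [-0.1587  0.1134 -0.2712] tgtTCP [0.4952 0.0764 0.142 ]
bead [212 139  79] [223 151  87] inside cup [226  52  41]
```

Call:
{"name": "carry_out", "arguments": {
  "motion": [
    {"xyz": [0.002, -0.014, 0], "angular": [0, 0, 0]},
    {"xyz": [0.006, -0.045, 0], "angular": [0, 0, 0]},
    {"xyz": [0.012, -0.09, 0], "angular": [0, 0, 0]},
    {"xyz": [0.019, -0.135, 0], "angular": [0, 0, 0]},
    {"xyz": [0.025, -0.18, 0], "angular": [0, 0, 0]},
    {"xyz": [0.032, -0.225, 0], "angular": [0, 0, 0]},
    {"xyz": [0.038, -0.27, 0], "angular": [0, 0, 0]},
    {"xyz": [0.044, -0.315, 0], "angular": [0, 0, 0]},
    {"xyz": [0.05, -0.355, 0.005], "angular": [0, 0, 0]},
    {"xyz": [0.055, -0.39, 0.01], "angular": [0, 0, 0]},
    {"xyz": [0.059, -0.415, 0.02], "angular": [0, 0, 0]},
    {"xyz": [0.059, -0.42, 0.025], "angular": [0, 0, 0]}
  ]
}}

```text
clock: 13.65
position: [0.4921, 0.0845, 0.1655]
ee_rot: [0.997, 0.083, 0.001, 0.001]
ft_force: [0.5, 0.4, -2.0]
grip_width: 0.149
grasp_force: 78.6
```

```bash
python3 - <<'E'
from h import *
st(); go((.594,.092,.003),9,off=CUP)
def beads(i):
    i=i.astype(int);r,g,b=i[...,0],i[...,1],i[...,2]
    m=((r>110)&(b/r>.3)&(b/r<.47)&(g/r>.58)&(g/r<.76)).astype(np.uint8)
    m=cv2.morphologyEx(m,cv2.MORPH_OPEN,np.ones((3,3)))
    n,l,s,c=cv2.connectedComponentsWithStats(m); return [(c[k].round(),s[k][4]) for k in range(1,n) if s[k][4]>60]
c=shot('wrist','w9')
print(beads(ld('w1')['img'])); print(beads(ld('w8')['img'])); print(beads(c['img']))
s=ld('s7')['img'];print(s[165,195])
E
```

```text
t 13.65 p [0.4921 0.0845 0.1655] ypr [ 9.5296 -0.0521 -0.1225] j [ 0.5084  0.1525 -0.828   1.7975  0.1209  1.2421 -1.7573] F [ 0.5149  0.4206 -1.9821] 0.14906847162697034 78.59902739524841
t 13.65 shift mm [  1.5516   8.1493 170.5293] turn [ 0.1222 -0.0527  0.5295] tgtTCP [ 0.4952  0.0764 -0.005 ]
[(array([271.,  67.]), np.int32(500)), (array([300.,  68.]), np.int32(505)), (array([271.,  97.]), np.int32(471)), (array([299.,  97.]), np.int32(481))]
[]
[]
[238 123   0]<stdin>:5: RuntimeWarning: divide by zero encountered in divide
```

Call:
{"name": "carry_out", "arguments": {
  "motion": [
    {"xyz": [0.0, 0.002, 0.03], "angular": [0, 0, 0]},
    {"xyz": [0.0, 0.004, 0.07], "angular": [0, 0, 0]},
    {"xyz": [0.0, 0.004, 0.11], "angular": [0, 0, 0]},
    {"xyz": [0.0, 0.004, 0.14], "angular": [0, 0, 0]},
    {"xyz": [0.0, 0.004, 0.155], "angular": [0, 0, 0]},
    {"xyz": [0.0, 0.004, 0.162], "angular": [0, 0, 0]},
    {"xyz": [0.0, 0.004, 0.165], "angular": [0, 0, 0]},
    {"xyz": [0.0, 0.004, 0.166], "angular": [0, 0, 0]},
    {"xyz": [0.0, 0.004, 0.166], "angular": [0, 0, 0]},
    {"xyz": [0.0, 0.004, 0.166], "angular": [0, 0, 0]}
  ]
}}

```text
clock: 14.7
position: [0.4957, 0.0751, 0.0009]
ee_rot: [0.997, 0.079, 0.001, 0.0]
ft_force: [0.7, -1.3, -1.4]
grip_width: 0.147
grasp_force: 78.5
```

```bash
python3 - <<'E'
from h import *
st()
E
```

```text
t 14.7 p [0.4957 0.0751 0.0009] ypr [ 9.0332 -0.0851 -0.0299] j [ 0.4249  0.378  -0.7563  1.9554  0.3226  0.9292 -1.9051] F [ 0.661  -1.3035 -1.4275] 0.14733692168723242 78.52389335632324
```

Down 3 more mm to contact, then release and lift.

Call:
{"name": "carry_out", "arguments": {
  "motion": [
    {"xyz": [0, 0, 0.002], "angular": [0, 0, 0]},
    {"xyz": [0, 0, 0.003], "angular": [0, 0, 0]},
    {"xyz": [0, 0, 0.003], "angular": [0, 0, 0]},
    {"xyz": [0, 0, 0.003], "angular": [0, 0, 0]}
  ]
}}

```text
clock: 15.1
position: [0.4952, 0.0751, -0.0023]
ee_rot: [0.997, 0.079, 0.0, 0.0]
ft_force: [-5.8, -1.1, 9.3]
grip_width: 0.148
grasp_force: 80.3
```

Call:
{"name": "carry_out", "arguments": {
  "motion": [
    {"xyz": [0, 0, 0], "angular": [0, 0, 0]},
    {"xyz": [0, 0, 0], "angular": [0, 0, 0]},
    {"xyz": [0, 0, 0], "angular": [0, 0, 0]},
    {"xyz": [0, 0, 0], "angular": [0, 0, 0]},
    {"xyz": [0, 0, -0.04], "angular": [0, 0, 0]},
    {"xyz": [0, 0, -0.08], "angular": [0, 0, 0]},
    {"xyz": [0, 0, -0.13], "angular": [0, 0, 0]},
    {"xyz": [0, 0, -0.17], "angular": [0, 0, 0]},
    {"xyz": [0, 0, -0.17], "angular": [0, 0, 0]},
    {"xyz": [0, 0, -0.17], "angular": [0, 0, 0]}
  ],
  "hand": 0.6
}}

```text
clock: 16.1
position: [0.4954, 0.075, 0.1676]
ee_rot: [0.997, 0.079, 0.001, 0.0]
ft_force: [-1.0, -0.2, -1.3]
grip_width: 0.604
grasp_force: 0.0
```

```bash
python3 - <<'E'
from h import *
st()
c=shot('wrist','w10');s=shot('scene','s10')
def comp(i,f,k=60):
    h=cv2.cvtColor(i,cv2.COLOR_RGB2HSV); m=f(h[...,0],h[...,1].astype(int),h[...,2]).astype(np.uint8)
    n,l,st_,ce=cv2.connectedComponentsWithStats(m)
    return [(ce[q].round(1),st_[q]) for q in range(1,n) if st_[q][4]>k]
blue=lambda h,s,v:(h>105)&(h<125)&(s>150)&(v>60)
yel=lambda h,s,v:(h>22)&(h<32)&(s>200)&(v>60)
red=lambda h,s,v:((h<6)|(h>174))&(s>150)&(v>80)
for n,i in(('w',c),('s0',ld('s0')),('s',s)):
  print(n);[print(f,comp(i['img'],g)) for f,g in(('b',blue),('y',yel),('r',red))]
E
```

```text
t 16.1 p [0.4954 0.075  0.1676] ypr [ 9.0258 -0.0904 -0.0484] j [ 0.5315  0.1552 -0.8318  1.7912  0.122   1.2462 -1.7465] F [-0.9796 -0.1555 -1.3459] 0.6044048446871926 0.0
w
b [(array([457.8, 228.2]), array([ 438,  162,   42,  125, 2476], dtype=int32))]
y [(array([273.6, 176.6]), array([273, 151,   3,  51,  91], dtype=int32)), (array([283. , 206.3]), array([274, 151,  14,  84, 324], dtype=int32))]
r [(array([280.5,  80.4]), array([  216,    11,   131,   139, 14320], dtype=int32))]
s0
b [(array([381.7,  39.7]), array([ 322,    0,  113,  104, 6152], dtype=int32)), (array([159.5, 116.7]), array([ 138,   95,   45,   51, 1206], dtype=int32)), (array([276.2, 199.7]), array([261, 182,  32,  35, 350], dtype=int32)), (array([468.1, 265.4]), array([445, 259,  47,  13, 369], dtype=int32))]
y [(array([ 80.6, 165.3]), array([ 74, 152,  14,  27,  64], dtype=int32)), (array([310.2, 240.6]), array([296, 231,  28,  20, 262], dtype=int32)), (array([217.1, 347.5]), array([202, 328,  32,  38, 674], dtype=int32)), (array([535.5, 402. ]), array([ 489,  368,   71,   52, 1890], dtype=int32))]
r [(array([27
[... 189 characters left out ...]
89,  105, 4425], dtype=int32)), (array([159.6, 116.8]), array([ 138,   95,   45,   51, 1276], dtype=int32)), (array([276.1, 199.8]), array([261, 182,  32,  35, 348], dtype=int32)), (array([468. , 265.4]), array([445, 259,  47,  13, 365], dtype=int32))]
y [(array([ 80.7, 165.4]), array([ 74, 152,  15,  27,  62], dtype=int32)), (array([310.8, 242.2]), array([297, 233,  27,  20, 259], dtype=int32)), (array([217.2, 347.6]), array([202, 328,  32,  38, 678], dtype=int32)), (array([535.5, 402. ]), array([ 489,  368,   71,   52, 1883], dtype=int32))]
r [(array([279.1, 259.4]), array([ 255,  241,   49,   38, 1429], dtype=int32)), (array([198.7, 414.2]), array([179, 404,  36,  16, 311], dtype=int32))]
```

```bash
cat >> h.py <<'E'
def blue(i):
    h=cv2.cvtColor(i,cv2.COLOR_RGB2HSV);return ((h[...,0]>100)&(h[...,0]<128)&(h[...,1]>120)&(h[...,2]>40)).astype(np.uint8)
def fit_scoop(views,x0,z=.003):
    """views: (cam,(u0,v0,u1,v1)); fits x,y,yaw of scoop from its blue handle"""
    from scipy.optimize import minimize
    a,b=np.array([-45,0,34.]),np.array([-136,0,97.]);n=np.cross((b-a)/np.linalg.norm(b-a),[0,1,0])
    K=np.array([e+s*np.array([0,7,0])+t*11*n for e in(a,b) for s in(1,-1) for t in(1,-1)])/1e3
    M=[]
    for c,(u0,v0,u1,v1) in views:
        m=np.zeros(c['img'].shape[:2],np.uint8);m[v0:v1,u0:u1]=blue(c['img'])[v0:v1,u0:u1];M.append(m)
    def cost(q):
        P=R.from_euler('z',q[2],degrees=True).apply(K)+[q[0],q[1],z];t=0
        for (c,_),m in zip(views,M):
            h=cv2.convexHull(np.array([proj(c,p) for p in P],np.float32))
            r=np.zeros_like(m);cv2.fillConvexPoly(r,np.round(h*16).astype(np.int32),1,cv2.LINE_8,4)
            t+=1-(r&m).sum()/max(1,(r|m).sum())
        return t
    best=min((minimize(cost,x0,method='Nelder-Mead',options=dict(initial_simplex=np.array(x0)+np.array(d))) for d in([[0,0,0],[.008,0,0],[0,.008,0],[0,0,6]],[[0,0,0],[-.008,0,0],[0,-.008,0],[0,0,-6]])),key=lambda r:r.fun)
    return best.x,best.fun
E
python3 - <<'E'
from h import *
w,s=ld('w10'),ld('s10');W=(w,(430,150,490,300));S=(s,(250,175,300,225))
for v in([W],[S],[W,S]): print(fit_scoop(v,(.592,-.061,10.5)))
q=fit_scoop([W,S],(.592,-.061,10.5))[0]
go((q[0],q[1],.103),q[2],off=SC)
E
```

```text
(array([ 0.5902, -0.0628, 10.2246]), np.float64(0.18483160965261203))
(array([ 0.5904, -0.0646, 11.3004]), np.float64(0.15801354401805867))
(array([ 0.5908, -0.0637, 11.1163]), np.float64(0.364531183905321))
t 16.2 shift mm [-26.3001 155.6466  39.9598] turn [ 0.0015  0.0959 -2.0783] tgtTCP [ 0.4927 -0.083   0.126 ]
```

Call:
{"name": "carry_out", "arguments": {
  "motion": [
    {"xyz": [-0.026, 0.156, 0.04], "angular": [0, 0, -2]},
    {"xyz": [-0.026, 0.156, 0.04], "angular": [0, 0, -2]},
    {"xyz": [-0.026, 0.156, 0.04], "angular": [0, 0, -2]},
    {"xyz": [-0.026, 0.156, 0.04], "angular": [0, 0, -2]},
    {"xyz": [-0.026, 0.156, 0.04], "angular": [0, 0, -2]},
    {"xyz": [-0.026, 0.156, 0.04], "angular": [0, 0, -2]},
    {"xyz": [-0.026, 0.156, 0.04], "angular": [0, 0, -2]}
  ]
}}

```text
clock: 16.9
position: [0.494, -0.0811, 0.127]
ee_rot: [0.995, 0.098, 0.0, -0.0]
ft_force: [0.4, 0.6, -0.7]
grip_width: 0.601
grasp_force: 0.0
```

```bash
python3 - <<'E'
from h import *
st();w=shot('wrist','w11');s=shot('side','d11');m=blue(w['img']);n,l,t,c=cv2.connectedComponentsWithStats(m);print([(c[k],t[k]) for k in range(1,n) if t[k][4]>100])
W=(w,(200,100,360,420))
q,f=fit_scoop([W],(.5905,-.0635,11)); print(q,f)
go((.5905,-.0635,.003),11,off=SC);go((q[0],q[1],.003),q[2],off=SC)
E
```

```text
t 16.9 p [ 0.494  -0.0811  0.127 ] ypr [11.196 -0.007  0.031] j [ 0.7316  0.179  -0.7154  1.8459  0.127   1.1629 -1.4018] F [ 0.3619  0.6038 -0.732 ] 0.6014795931319601 0.0
[(array([282.2129, 209.4799]), array([ 271,  135,   22,  147, 2865], dtype=int32))]
[ 0.5898 -0.0639 10.3594] 0.05948077555044362
t 17.0 shift mm [ -1.9477   0.7185 101.2225] turn [ 0.0013 -0.0232  0.1805] tgtTCP [ 0.4923 -0.0826  0.026 ]
t 17.0 shift mm [ -2.6892  -0.1187 101.2221] turn [ 0.0012 -0.0232  0.8211] tgtTCP [ 0.4914 -0.0819  0.026 ]
```

Call:
{"name": "carry_out", "arguments": {
  "motion": [
    {"xyz": [-0.003, 0, 0.04], "angular": [0, 0, 0.8]},
    {"xyz": [-0.003, 0, 0.08], "angular": [0, 0, 0.8]},
    {"xyz": [-0.003, 0, 0.1], "angular": [0, 0, 0.8]},
    {"xyz": [-0.003, 0, 0.103], "angular": [0, 0, 0.8]},
    {"xyz": [-0.003, 0, 0.103], "angular": [0, 0, 0.8]},
    {"xyz": [-0.003, 0, 0.103], "angular": [0, 0, 0.8]}
  ]
}}

```text
clock: 17.6
position: [0.492, -0.0834, 0.0255]
ee_rot: [0.996, 0.09, 0.001, 0.0]
ft_force: [0.0, 0.3, 0.4]
grip_width: 0.602
grasp_force: 0.0
```

Call:
{"name": "carry_out", "arguments": {
  "motion": [
    {"xyz": [0, 0, 0], "angular": [0, 0, 0]},
    {"xyz": [0, 0, 0], "angular": [0, 0, 0]},
    {"xyz": [0, 0, 0], "angular": [0, 0, 0]},
    {"xyz": [0, 0, 0], "angular": [0, 0, 0]},
    {"xyz": [0, 0, 0], "angular": [0, 0, 0]},
    {"xyz": [0, 0, 0], "angular": [0, 0, 0]},
    {"xyz": [0, 0, 0], "angular": [0, 0, 0]}
  ],
  "hand": 0,
  "grip_force": 100
}}

```text
clock: 18.3
position: [0.4913, -0.0837, 0.0248]
ee_rot: [0.996, 0.089, 0.0, 0.0]
ft_force: [-2.9, -0.6, 5.7]
grip_width: 0.15
grasp_force: 97.3
```

```bash
python3 - <<'E'
from h import *
st()
E
```

```text
t 18.3 p [ 0.4913 -0.0837  0.0248] ypr [10.244  -0.0395 -0.0388] j [ 0.6879  0.3108 -0.6833  1.9494  0.2384  0.9608 -1.5017] F [-2.8915 -0.5662  5.6996] 0.1500253407789838 97.27234125137329
```

```bash
cat >> h.py <<'E'
HS=(-.1005,0,.0218)
E
python3 - <<'E'
from h import *
go((.531,.3543,.13),1.5,off=HS,raw=True)
E
```

```text
t 18.3 shift mm [  17.7545 -439.1422 -127.2685] turn [ 0.0357 -0.0424  8.744 ] tgtTCP [0.4305 0.3517 0.1518]
```

Call:
{"name": "carry_out", "arguments": {
  "motion": [
    {"xyz": [0, 0, -0.01], "angular": [0, 0, 0]},
    {"xyz": [0, 0, -0.04], "angular": [0, 0, 0]},
    {"xyz": [0, 0, -0.08], "angular": [0, 0, 0]},
    {"xyz": [0, 0, -0.11], "angular": [0, 0, 0]},
    {"xyz": [0, 0, -0.127], "angular": [0, 0, 0]},
    {"xyz": [0, 0, -0.127], "angular": [0, 0, 0]},
    {"xyz": [0, 0, -0.127], "angular": [0, 0, 0]}
  ]
}}

```text
clock: 19.0
position: [0.4906, -0.0837, 0.1508]
ee_rot: [0.996, 0.089, -0.0, 0.0]
ft_force: [-0.1, 0.2, -1.6]
grip_width: 0.151
grasp_force: 97.7
```

```bash
python3 - <<'E'
from h import *
st();go((.531,.3543,.13),1.5,off=HS,raw=True)
E
```

```text
t 19.0 p [ 0.4906 -0.0837  0.1508] ypr [10.2343  0.012  -0.0223] j [ 0.7495  0.1466 -0.72    1.8237  0.1036  1.2092 -1.394 ] F [-0.1266  0.1991 -1.5811] 0.1511870773956425 97.73037314414978
t 19.0 shift mm [  18.2899 -439.1057   -1.1689] turn [0.0232 0.0102 8.7344] tgtTCP [0.4305 0.3517 0.1518]
```

Call:
{"name": "carry_out", "arguments": {
  "motion": [
    {"xyz": [0, -0.02, -0.001], "angular": [0, 0, 1]},
    {"xyz": [0, -0.06, -0.001], "angular": [0, 0, 2]},
    {"xyz": [0.005, -0.11, -0.001], "angular": [0, 0, 3]},
    {"xyz": [0.01, -0.16, -0.001], "angular": [0, 0, 4]},
    {"xyz": [0.01, -0.21, -0.001], "angular": [0, 0, 5]},
    {"xyz": [0.015, -0.26, -0.001], "angular": [0, 0, 6]},
    {"xyz": [0.018, -0.31, -0.001], "angular": [0, 0, 7]},
    {"xyz": [0.018, -0.36, -0.001], "angular": [0, 0, 8]},
    {"xyz": [0.018, -0.4, -0.001], "angular": [0, 0, 8.7]},
    {"xyz": [0.018, -0.43, -0.001], "angular": [0, 0, 8.7]},
    {"xyz": [0.018, -0.439, -0.001], "angular": [0, 0, 8.7]},
    {"xyz": [0.018, -0.439, -0.001], "angular": [0, 0, 8.7]}
  ]
}}

```text
clock: 20.2
position: [0.4291, 0.3525, 0.1507]
ee_rot: [1.0, 0.015, -0.001, 0.0]
ft_force: [0.2, -2.5, -1.5]
grip_width: 0.145
grasp_force: 97.7
```

```bash
python3 - <<'E'
from h import *
st()
w=shot('wrist','w12');s=shot('scene','s12')
# predicted trough inner-rim corners and scoop lip corners in wrist view
T=R.from_euler('z',1.5,degrees=True)
P=lambda a,b,z:proj(w,T.apply([a,b,0])+[.583,.3557,z]).round()
print('trough rim outer',P(.11,.049,.04),P(.11,-.049,.04),P(-.11,.049,.04),P(-.11,-.049,.04))
ob=get_obs();p=ob['position'];Q=R.from_quat(ob['ee_rot'])*R.from_euler('x',-180,degrees=True)
for q in((45,38,0),(45,-38,0),(-45,38,36),(-45,-38,36)): print('scoop',q,proj(w,p+Q.apply(np.array(q)/1e3-HS)).round())
grid('w12',(0,0,560,420),1.4,'m12')
E
```

```text
t 20.2 p [0.4291 0.3525 0.1507] ypr [ 1.7118  0.1425 -0.0135] j [ 0.0276  0.3607 -0.9616  1.6724  0.3058  1.2722 -2.5365] F [ 0.1916 -2.5029 -1.5213] 0.1448052947274515 97.69968152046204
trough rim outer [ 213. -177.] [ 356. -176.] [226. 150.] [339. 150.]
scoop (45, 38, 0) [215. -37.]
scoop (45, -38, 0) [362. -36.]
scoop (-45, 38, 36) [210. 145.]
scoop (-45, -38, 36) [366. 146.]
```

View pics/m12.png

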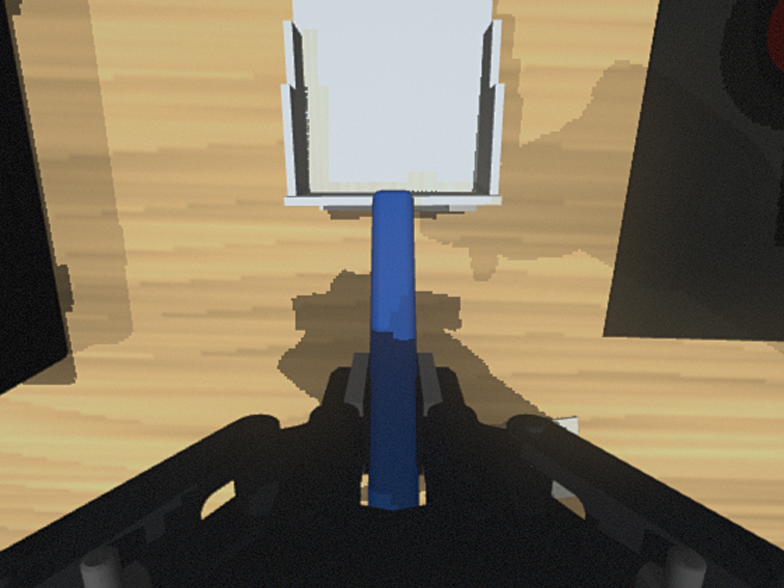

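```bash
python3 - <<'E'
from h import *
st();w=shot('wrist','w13');st()
g=w['img'].astype(int)
for v in (146,149,152,155,158): 
    row=g[v]; sat=row.max(1)-row.min(1); u=np.where(sat[200:370]<40)[0]+200; print(v,u.min() if len(u) else None,u.max() if len(u) else None,len(u))
T=R.from_euler('z',1.5,degrees=True)
for a,b,z in((-.11,.049,.04),(-.11,-.049,.04),(-.11,.049,0),(-.11,-.049,0)): print(proj(w,T.apply([a,b,0])+[.583,.3557,z]))
r=g[149];print([(u,tuple(r[u])) for u in range(218,252,2)]);print([(u,tuple(r[u])) for u in range(310,356,3)])
ob=get_obs();p=ob['position'];Q=R.from_quat(ob['ee_rot'])*R.from_euler('x',-180,degrees=True)
for q in((-45,38,36),(-45,-38,36)): print('scoop',q,proj(w,p+Q.apply(np.array(q)/1e3-HS)))
for v in(140,142): 
  rr=g[v]; sat=rr.max(1)-rr.min(1); u=np.where((sat<30)&(rr.max(1)>150))[0]; u=u[(u>180)&(u<380)];print(v,u.min(),u.max())
E
```

```text
t 20.3 p [0.4307 0.3501 0.1511] ypr [ 1.4896  0.0633 -0.0846] j [ 0.0312  0.3589 -0.9603  1.6728  0.3059  1.2725 -2.5357] F [ 0.0026 -0.4112 -2.7762] 0.14790727276539967 97.70245313644409
t 20.35 p [0.4311 0.3498 0.1513] ypr [ 1.4323  0.03   -0.0819] j [ 0.032   0.3584 -0.9603  1.6727  0.3059  1.2725 -2.5359] F [ 0.2228 -0.4192 -1.8852] 0.15227004861902907 97.70332932472229
146 203 356 119
149 225 336 83
152 231 336 77
155 244 309 20
158 295 295 1
[223.4875 152.0372]
[335.5037 152.0864]
[230.2886 148.2737]
[328.8344 148.3183]
[(218, (np.int64(202), np.int64(169), np.int64(117))), (220, (np.int64(200), np.int64(165), np.int64(114))), (222, (np.int64(202), np.int64(167), np.int64(117))), (224, (np.int64(202), np.int64(171), np.int64(128))), (226, (np.int64(211), np.int64(213), np.int64(206))), (228, (np.int64(212), np.int64(213), np.int64(207))), (230, (np.int64(210), np.int64(212), np.int64(205))), (232, (np.int64(109), np.int64(107), np.int64(105))), (234, (np.int64(114), np.int64(114), np.int64(108))), (236, (np.int64(113), np.int64(113), np.int64(109))), (238, (np.int64(115), np.in
[... 619 characters left out ...]
, (325, (np.int64(177), np.int64(174), np.int64(168))), (328, (np.int64(176), np.int64(175), np.int64(169))), (331, (np.int64(174), np.int64(169), np.int64(166))), (334, (np.int64(173), np.int64(172), np.int64(165))), (337, (np.int64(175), np.int64(154), np.int64(119))), (340, (np.int64(174), np.int64(146), np.int64(106))), (343, (np.int64(175), np.int64(149), np.int64(105))), (346, (np.int64(175), np.int64(147), np.int64(104))), (349, (np.int64(176), np.int64(150), np.int64(106))), (352, (np.int64(175), np.int64(147), np.int64(105))), (355, (np.int64(174), np.int64(148), np.int64(106)))]
scoop (-45, 38, 36) [205.2927 147.8762]
scoop (-45, -38, 36) [360.9856 148.1519]
140 203 357
142 203 357
```

```bash
python3 - <<'E'
from h import *
st();go((.535,.3535,.006),1.5,off=HS,raw=True)
E
```

```text
t 20.35 p [0.4311 0.3498 0.1513] ypr [ 1.4323  0.03   -0.0819] j [ 0.032   0.3584 -0.9603  1.6727  0.3059  1.2725 -2.5359] F [ 0.2228 -0.4192 -1.8852] 0.15227004861902907 97.70332932472229
t 20.35 shift mm [  3.481   -1.1672 123.5245] turn [ 0.0819  0.0301 -0.0677] tgtTCP [0.4345 0.3509 0.0278]
```

Call:
{"name": "carry_out", "arguments": {
  "motion": [
    {"xyz": [0.003, 0, 0.03], "angular": [0, 0, 0]},
    {"xyz": [0.003, 0, 0.06], "angular": [0, 0, 0]},
    {"xyz": [0.003, 0, 0.085], "angular": [0, 0, 0]},
    {"xyz": [0.003, 0, 0.1], "angular": [0, 0, 0]},
    {"xyz": [0.003, 0, 0.11], "angular": [0, 0, 0]},
    {"xyz": [0.003, 0, 0.11], "angular": [0, 0, 0]},
    {"xyz": [0.003, 0, 0.11], "angular": [0, 0, 0]}
  ]
}}

```text
clock: 21.05
position: [0.4341, 0.352, 0.0429]
ee_rot: [1.0, 0.013, 0.001, -0.0]
ft_force: [0.6, -0.8, -2.0]
grip_width: 0.153
grasp_force: 97.8
```

```bash
python3 - <<'E'
from h import *
st();go((.535,.3535,.006),1.5,off=HS,raw=True)
E
```

```text
t 21.05 p [0.4341 0.352  0.0429] ypr [ 1.5337 -0.0642  0.0308] j [-0.0945  0.4535 -0.8105  1.7784  0.3712  1.0683 -2.5807] F [ 0.5643 -0.8484 -1.9815] 0.15280361363148187 97.79538631439209
t 21.05 shift mm [ 0.4288  1.1134 15.1218] turn [-0.0308 -0.0642  0.0337] tgtTCP [0.4345 0.3509 0.0278]
```

Call:
{"name": "carry_out", "arguments": {
  "motion": [
    {"xyz": [0.001, 0.001, 0.007], "angular": [0, 0, 0]},
    {"xyz": [0.001, 0.001, 0.013], "angular": [0, 0, 0]},
    {"xyz": [0.001, 0.001, 0.016], "angular": [0, 0, 0]},
    {"xyz": [0.001, 0.001, 0.016], "angular": [0, 0, 0]},
    {"xyz": [0.001, 0.001, 0.016], "angular": [0, 0, 0]}
  ]
}}

```text
clock: 21.55
position: [0.4384, 0.352, 0.0285]
ee_rot: [1.0, 0.013, 0.004, -0.002]
ft_force: [6.1, -0.7, 12.6]
grip_width: 0.147
grasp_force: 99.7
```

```bash
python3 - <<'E'
from h import *
st();go((.607,.3555,.006),1.5,off=HS,raw=True)
w=shot('wrist','w14')
E
```

```text
t 21.55 p [0.4384 0.352  0.0285] ypr [ 1.475  -0.4136  0.1717] j [-0.1174  0.4668 -0.7785  1.7873  0.3801  1.0354 -2.5833] F [ 6.1179 -0.7028 12.5665] 0.14724611802293863 99.6717917919159
t 21.55 shift mm [68.1504  0.8887  1.2363] turn [-0.1716 -0.4136 -0.0243] tgtTCP [0.5065 0.3529 0.0278]
```

The handle is resting on the trough's rear rim. I'll raise it slightly, go forward 16 mm, and lower again.

Call:
{"name": "carry_out", "arguments": {
  "motion": [
    {"xyz": [0.004, 0, -0.006], "angular": [0, 0, 0]},
    {"xyz": [0.01, 0, -0.006], "angular": [0, 0, 0]},
    {"xyz": [0.017, 0, -0.006], "angular": [0, 0, 0]},
    {"xyz": [0.018, 0, -0.003], "angular": [0, 0, 0]},
    {"xyz": [0.018, 0, 0], "angular": [0, 0, 0]},
    {"xyz": [0.018, 0, 0], "angular": [0, 0, 0]},
    {"xyz": [0.018, 0, 0], "angular": [0, 0, 0]}
  ]
}}

```text
clock: 22.3
position: [0.4527, 0.3511, 0.0273]
ee_rot: [1.0, 0.013, 0.0, 0.001]
ft_force: [-7.0, -8.6, 20.8]
grip_width: 0.147
grasp_force: 100.9
```

```bash
python3 - <<'E'
from h import *
st();go((.607,.3555,.006),1.5,off=HS,raw=True)
E
```

```text
t 22.3 p [0.4527 0.3511 0.0273] ypr [ 1.5426 -0.0514 -0.065 ] j [-0.122   0.4925 -0.7626  1.7529  0.3872  1.0525 -2.565 ] F [-7.0324 -8.6486 20.7728] 0.146503652590632 100.8948290348053
t 22.3 shift mm [53.8842 -0.2797 -0.4231] turn [ 0.065  -0.0514  0.0426] tgtTCP [0.5065 0.3529 0.0278]
```

Call:
{"name": "carry_out", "arguments": {
  "motion": [
    {"xyz": [0.003, 0.001, -0.0015], "angular": [0, 0, 0]},
    {"xyz": [0.008, 0.001, -0.0015], "angular": [0, 0, 0]},
    {"xyz": [0.013, 0.001, -0.0015], "angular": [0, 0, 0]},
    {"xyz": [0.018, 0.001, -0.0015], "angular": [0, 0, 0]},
    {"xyz": [0.023, 0.001, -0.0015], "angular": [0, 0, 0]},
    {"xyz": [0.028, 0.001, -0.0015], "angular": [0, 0, 0]},
    {"xyz": [0.032, 0.001, -0.0015], "angular": [0, 0, 0]},
    {"xyz": [0.036, 0.001, -0.0015], "angular": [0, 0, 0]},
    {"xyz": [0.04, 0.001, -0.0015], "angular": [0, 0, 0]},
    {"xyz": [0.043, 0.001, -0.0015], "angular": [0, 0, 0]}
  ]
}}

```text
clock: 23.3
position: [0.4939, 0.353, 0.028]
ee_rot: [1.0, 0.014, -0.001, -0.001]
ft_force: [-10.9, -1.0, 13.0]
grip_width: 0.146
grasp_force: 99.7
```

```bash
python3 - <<'E'
from h import *
st();go((.607,.3555,.006),1.5,off=HS,raw=True)
def stones(i):
    i=i.astype(int);m=((i.min(2)>165)&(i.max(2)-i.min(2)<60)&(i[...,0]-i[...,2]>12)).astype(np.uint8)
    n,l,s,c=cv2.connectedComponentsWithStats(m);return [(c[k].round(),s[k][4]) for k in range(1,n) if 15<s[k][4]<400]
for n in('s0','s12'): print(stones(ld(n)['img'][300:410,280:420]))
s=shot('scene','s15');print(stones(s['img'][300:410,280:420]))
E
```

```text
t 23.3 p [0.4939 0.353  0.028 ] ypr [1.6581 0.1026 0.0597] j [-0.1245  0.5556 -0.7367  1.6592  0.4093  1.0883 -2.5218] F [-10.9233  -1.0358  12.9941] 0.14563006766343406 99.65804815292358
t 23.3 shift mm [12.58    0.529   0.1868] turn [-0.0595  0.1026  0.1581] tgtTCP [0.5065 0.3529 0.0278]
[]
[(array([73.,  5.]), np.int32(24)), (array([124.,   6.]), np.int32(44)), (array([47., 43.]), np.int32(267)), (array([119.,  47.]), np.int32(43)), (array([96., 60.]), np.int32(76)), (array([51., 78.]), np.int32(141)), (array([43., 92.]), np.int32(45))]
[(array([36., 47.]), np.int32(226)), (array([83., 31.]), np.int32(86)), (array([64., 34.]), np.int32(32)), (array([96., 55.]), np.int32(291)), (array([52., 44.]), np.int32(19)), (array([40., 61.]), np.int32(186)), (array([47., 84.]), np.int32(175))]
```

Call:
{"name": "carry_out", "arguments": {
  "motion": [
    {"xyz": [0.003, 0, 0], "angular": [0, 0, 0]},
    {"xyz": [0.006, 0, 0], "angular": [0, 0, 0]},
    {"xyz": [0.009, 0, 0], "angular": [0, 0, 0]},
    {"xyz": [0.011, 0, 0], "angular": [0, 0, 0]},
    {"xyz": [0.013, 0, 0], "angular": [0, 0, 0]},
    {"xyz": [0.014, 0, 0], "angular": [0, 0, 0]},
    {"xyz": [0.014, 0, 0], "angular": [0, 0, 0]}
  ]
}}

```text
clock: 24.05
position: [0.5062, 0.3535, 0.028]
ee_rot: [1.0, 0.015, -0.002, -0.0]
ft_force: [-15.6, -2.9, 17.2]
grip_width: 0.148
grasp_force: 100.3
```

```bash
python3 - <<'E'
from h import *
st()
# pivot poses: lip follows slope
L=np.array([.6555,.3568,.006])
for d,p in((0,-10),(.008,-16),(.018,-20),(.03,-20),(.036,-20)):
    Q=R.from_euler('ZYX',[1.5,p,0],degrees=True); o=L+np.array([d,0,d])-Q.apply([.045,0,0]); print(d,p,end=' ');go(o,1.5,p,off=HS,raw=True)
E
```

```text
t 24.05 p [0.5062 0.3535 0.028 ] ypr [1.7056 0.2433 0.0084] j [-0.127   0.5762 -0.7291  1.6281  0.4156  1.1023 -2.5088] F [-15.6142  -2.9076  17.1807] 0.1484709668834445 100.31647324562073
0 -10 t 24.05 shift mm [ 2.4017  0.6234 25.7809] turn [-0.0259 10.2433  0.2044] tgtTCP [0.5085 0.353  0.0022]
0.008 -16 t 24.05 shift mm [11.6319  0.8669 33.0945] turn [-0.0366 16.2433  0.2032] tgtTCP [ 0.5177  0.353  -0.0051]
0.018 -20 t 24.05 shift mm [23.3191  1.1707 33.1737] turn [-0.0437 20.2433  0.2022] tgtTCP [ 0.5294  0.353  -0.0053]
0.03 -20 t 24.05 shift mm [35.2627  1.5261 21.1228] turn [-0.0437 20.2433  0.2022] tgtTCP [0.5414 0.353  0.0067]
0.036 -20 t 24.05 shift mm [41.2345  1.7038 15.0974] turn [-0.0437 20.2433  0.2022] tgtTCP [0.5474 0.353  0.0127]
```

```bash
python3 - <<'E'
from h import *
L=np.array([.6545,.3568,.007])
for d,f,p in((.006,.005,-3),(.012,.011,-6),(.020,.019,-11),(.028,.026,-16),(.034,.031,-19),(.05,.031,-20),(.14,.015,-20)):
    Q=R.from_euler('ZYX',[1.5,p,0],degrees=True); o=L+np.array([f,0,d])-Q.apply([.045,0,0]); print(d,p,end=' ');go(o,1.5,p,off=HS,raw=True)
E
```

```text
0.006 -3 t 24.05 shift mm [6.9275 0.7411 0.8092] turn [-0.0133  3.2433  0.2054] tgtTCP [0.5131 0.353  0.0272]
0.012 -6 t 24.05 shift mm [12.3918  0.918   2.4695] turn [-0.0187  6.2433  0.205 ] tgtTCP [0.5186 0.353  0.0255]
0.02 -11 t 24.05 shift mm [20.404   1.1568  7.2704] turn [-0.0277 11.2433  0.2042] tgtTCP [0.5266 0.353  0.0206]
0.028 -16 t 24.05 shift mm [28.535   1.3699 12.0224] turn [-0.0366 16.2433  0.2032] tgtTCP [0.5347 0.353  0.0159]
0.034 -19 t 24.05 shift mm [34.7417  1.5232 13.6042] turn [-0.042  19.2433  0.2024] tgtTCP [0.5409 0.353  0.0142]
0.05 -20 t 24.05 shift mm [35.1735  1.523   0.123 ] turn [-0.0437 20.2433  0.2022] tgtTCP [0.5414 0.353  0.0277]
0.14 -20 t 24.05 shift mm [ 18.7985   1.0336 -89.8082] turn [-0.0437 20.2433  0.2022] tgtTCP [0.5254 0.353  0.1177]
```

Call:
{"name": "carry_out", "arguments": {
  "motion": [
    {"xyz": [0.004, 0, 0], "angular": [0, 1.5, 0]},
    {"xyz": [0.007, 0, 0.001], "angular": [0, 3, 0]},
    {"xyz": [0.012, 0, 0.002], "angular": [0, 6, 0]},
    {"xyz": [0.016, 0, 0.004], "angular": [0, 8.5, 0]},
    {"xyz": [0.02, 0, 0.007], "angular": [0, 11, 0]},
    {"xyz": [0.024, 0.0005, 0.009], "angular": [0, 13.5, 0]},
    {"xyz": [0.0285, 0.0005, 0.011], "angular": [0, 16, 0]},
    {"xyz": [0.0315, 0.0005, 0.012], "angular": [0, 18, 0]},
    {"xyz": [0.0345, 0.0005, 0.0125], "angular": [0, 19, 0]},
    {"xyz": [0.0345, 0.0005, 0.0125], "angular": [0, 19, 0]}
  ]
}}

```text
clock: 25.05
position: [0.5423, 0.3526, 0.0137]
ee_rot: [0.986, 0.015, 0.164, -0.001]
ft_force: [-1.3, -0.8, -1.5]
grip_width: 0.144
grasp_force: 98.2
```

```bash
python3 - <<'E'
from h import *
st()
w=shot('wrist','w16'); s=shot('scene','s16')
a=cv2.resize(cv2.imread('pics/s16.png')[290:410,270:430],(430,322),interpolation=2)
b=cv2.resize(cv2.imread('pics/w16.png')[0:200,150:420],(365,270))
o=np.zeros((322,800,3),np.uint8);o[:,:430]=a;o[:270,435:]=b
cv2.imwrite('pics/m16.png',o)
E
```

```text
t 25.05 p [0.5423 0.3526 0.0137] ypr [  1.7251 -18.9314  -0.1171] j [-0.728   0.374  -0.0574  1.8733  0.3923  0.6879 -2.5989] F [-1.3322 -0.7507 -1.545 ] 0.1440746940909196 98.23987483978271
```

View pics/m16.png

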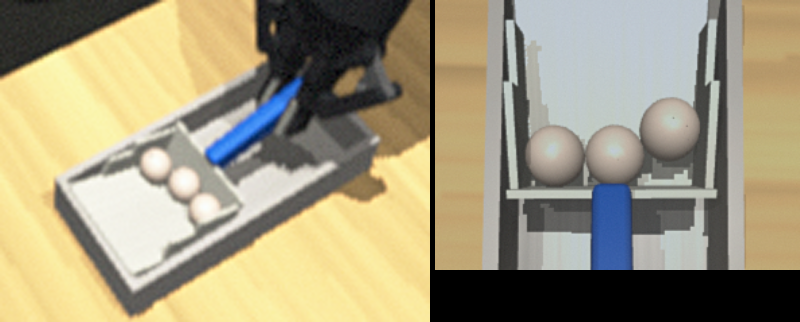

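All three stones (left view (155,163), (184,183), (206,208)) sit against the scoop's back wall, and the trough is otherwise empty. Lifting.

```bash
python3 - <<'E'
from h import *
s=get_obs();p=s['position']
go(p+[0,0,.03],1.7,-19,raw=True);go(p+[0,0,.16],1.7,-19,raw=True);go(p+[-.03,-.1,.19],0,-19,raw=True)
E
```

```text
t 25.15 shift mm [  9.7419   0.0271 -28.3742] turn [ 0.0826  0.0508 -0.081 ] tgtTCP [0.5435 0.3523 0.0444]
t 25.15 shift mm [  51.957     0.1445 -151.329 ] turn [ 0.0826  0.0508 -0.081 ] tgtTCP [0.5435 0.3523 0.1744]
t 25.15 shift mm [  30.6715   99.2969 -190.2613] turn [-0.4702  0.05    1.5266] tgtTCP [0.5135 0.2523 0.2044]
```

Call:
{"name": "carry_out", "arguments": {
  "motion": [
    {"xyz": [0.002, 0, -0.006], "angular": [0, 0, 0]},
    {"xyz": [0.006, 0, -0.018], "angular": [0, 0, 0]},
    {"xyz": [0.012, 0, -0.035], "angular": [0, 0, 0]},
    {"xyz": [0.019, 0, -0.056], "angular": [0, 0, 0]},
    {"xyz": [0.027, 0, -0.078], "angular": [0, 0, 0]},
    {"xyz": [0.034, 0, -0.1], "angular": [0, 0, 0]},
    {"xyz": [0.041, 0, -0.12], "angular": [0, 0, 0]},
    {"xyz": [0.047, 0, -0.136], "angular": [0, 0, 0]},
    {"xyz": [0.05, 0, -0.146], "angular": [0, 0, 0]},
    {"xyz": [0.052, 0, -0.151], "angular": [0, 0, 0]},
    {"xyz": [0.052, 0, -0.151], "angular": [0, 0, 0]}
  ]
}}

```text
clock: 26.25
position: [0.5444, 0.3521, 0.1754]
ee_rot: [0.986, 0.013, 0.165, -0.002]
ft_force: [0.3, -0.1, -3.1]
grip_width: 0.149
grasp_force: 98.1
```

```bash
python3 - <<'E'
from h import *
st()
Q=(0,-19)
# lip target: inside bowl mouth, scoop yaw 0
for o,y,p in(((.53,.15,.20),0,-19),((.53,-.05,.20),0,-19),((.53,-.25,.20),0,-19),((.555,-.324,.20),0,-19)):
    go(o,y,p,off=HS,raw=True)
E
```

```text
t 26.25 p [0.5444 0.3521 0.1754] ypr [  1.5078 -19.0371   0.0311] j [-0.6956  0.1947 -0.0884  1.7261  0.2898  0.9939 -2.4557] F [ 0.3045 -0.0778 -3.0798] 0.14903698752162003 98.07563781738281
t 26.25 shift mm [-111.0283  198.8873  -51.6531] turn [-0.5224 -0.0367  1.4255] tgtTCP [0.4279 0.15   0.1879]
t 26.25 shift mm [-116.0031  398.8171  -53.4781] turn [-0.5224 -0.0367  1.4255] tgtTCP [ 0.4279 -0.05    0.1879]
t 26.25 shift mm [-120.9779  598.7468  -55.3032] turn [-0.5224 -0.0367  1.4255] tgtTCP [ 0.4279 -0.25    0.1879]
t 26.25 shift mm [-99.1941 673.3831 -47.8272] turn [-0.5224 -0.0367  1.4255] tgtTCP [ 0.4529 -0.324   0.1879]
```

Call:
{"name": "carry_out", "arguments": {
  "motion": [
    {"xyz": [-0.003, 0.006, -0.002], "angular": [0, 0, 0]},
    {"xyz": [-0.01, 0.018, -0.006], "angular": [0, 0, 0]},
    {"xyz": [-0.02, 0.036, -0.012], "angular": [0, 0, 0]},
    {"xyz": [-0.034, 0.06, -0.02], "angular": [0, 0, 0]},
    {"xyz": [-0.05, 0.09, -0.028], "angular": [0, 0, 0]},
    {"xyz": [-0.066, 0.122, -0.036], "angular": [0, 0, 0]},
    {"xyz": [-0.08, 0.156, -0.044], "angular": [0, 0, 0]},
    {"xyz": [-0.092, 0.192, -0.05], "angular": [0, 0, 0]},
    {"xyz": [-0.102, 0.228, -0.053], "angular": [0, 0, 0]},
    {"xyz": [-0.11, 0.264, -0.053], "angular": [0, 0, 0]},
    {"xyz": [-0.114, 0.3, -0.053], "angular": [0, 0, 0]},
    {"xyz": [-0.116, 0.336, -0.053], "angular": [0, 0, 0]}
  ]
}}

```text
clock: 27.45
position: [0.4248, 0.0112, 0.1859]
ee_rot: [0.986, 0.013, 0.164, -0.002]
ft_force: [0.8, -0.7, -2.2]
grip_width: 0.15
grasp_force: 98.1
```

Call:
{"name": "carry_out", "arguments": {
  "motion": [
    {"xyz": [0, 0.036, 0], "angular": [0, 0, 0]},
    {"xyz": [0, 0.072, 0], "angular": [0, 0, 0]},
    {"xyz": [0, 0.108, 0], "angular": [0, 0, 0]},
    {"xyz": [0, 0.144, 0], "angular": [0, 0, 0]},
    {"xyz": [0, 0.18, 0], "angular": [0, 0, 0]},
    {"xyz": [0.002, 0.212, 0], "angular": [0, 0, 0]},
    {"xyz": [0.005, 0.242, 0], "angular": [0, 0, 0]},
    {"xyz": [0.008, 0.268, 0], "angular": [0, 0, 0]},
    {"xyz": [0.012, 0.29, 0], "angular": [0, 0, 0]},
    {"xyz": [0.015, 0.308, 0], "angular": [0, 0, 0]},
    {"xyz": [0.017, 0.322, 0], "angular": [0, 0, 0]},
    {"xyz": [0.017, 0.33, 0], "angular": [0, 0, 0]}
  ]
}}

```text
clock: 28.65
position: [0.4503, -0.3175, 0.1919]
ee_rot: [0.986, 0.013, 0.165, -0.002]
ft_force: [0.1, 0.7, -3.4]
grip_width: 0.15
grasp_force: 98.1
```

```bash
python3 - <<'E'
from h import *
st()
for lip,p in(((.605,-.324,.19),-19),((.605,-.324,.175),0),((.605,-.324,.16),15),((.605,-.324,.15),28),((.605,-.324,.145),35)):
    Q=R.from_euler('ZYX',[1.5,p,0],degrees=True); print(p,end=' ');go(np.array(lip)-Q.apply([.045,0,0]),1.5,p,off=HS,raw=True)
E
```

```text
t 28.65 p [ 0.4503 -0.3175  0.1919] ypr [  1.4877 -18.9387  -0.0008] j [-0.5798 -0.2047  1.168   1.96   -0.0058  0.9929 -0.9361] F [ 0.1283  0.719  -3.3648] 0.15018037034804615 98.07725429534912
-19 t 28.65 shift mm [-0.0185 10.5006 30.2547] turn [ 0.0048  0.0613 -0.0117] tgtTCP [ 0.4604 -0.3278  0.1632]
0 t 28.65 shift mm [10.0881 10.5012 -1.7558] turn [  0.0029 -18.9387  -0.0123] tgtTCP [ 0.4595 -0.3278  0.1968]
15 t 28.65 shift mm [ 27.2271  10.4992 -19.0445] turn [  0.0012 -33.9387  -0.0127] tgtTCP [ 0.4701 -0.3275  0.2187]
28 t 28.65 shift mm [ 49.1055  10.4958 -31.4567] turn [ -0.0002 -46.9387  -0.013 ] tgtTCP [ 0.4868 -0.3271  0.2376]
35 t 28.65 shift mm [ 62.8739  10.4934 -35.99  ] turn [ -0.001  -53.9387  -0.0131] tgtTCP [ 0.4984 -0.3268  0.2463]
```

Call:
{"name": "carry_out", "arguments": {
  "motion": [
    {"xyz": [0.003, 0.004, 0], "angular": [0, -6, 0]},
    {"xyz": [0.006, 0.008, -0.001], "angular": [0, -12, 0]},
    {"xyz": [0.01, 0.01, -0.002], "angular": [0, -19, 0]},
    {"xyz": [0.016, 0.01, -0.008], "angular": [0, -24, 0]},
    {"xyz": [0.021, 0.01, -0.013], "angular": [0, -29, 0]},
    {"xyz": [0.027, 0.01, -0.019], "angular": [0, -34, 0]},
    {"xyz": [0.035, 0.01, -0.024], "angular": [0, -39, 0]},
    {"xyz": [0.043, 0.01, -0.028], "angular": [0, -43, 0]},
    {"xyz": [0.049, 0.01, -0.031], "angular": [0, -47, 0]},
    {"xyz": [0.057, 0.01, -0.034], "angular": [0, -51, 0]},
    {"xyz": [0.063, 0.01, -0.036], "angular": [0, -54, 0]},
    {"xyz": [0.063, 0.01, -0.036], "angular": [0, -54, 0]}
  ]
}}

```text
clock: 29.85
position: [0.5001, -0.325, 0.2448]
ee_rot: [0.953, 0.014, -0.302, 0.004]
ft_force: [-0.6, 0.2, -2.2]
grip_width: 0.154
grasp_force: 98.2
```

Call:
{"name": "carry_out", "arguments": {
  "motion": [
    {"xyz": [0, 0, 0], "angular": [0, 0, 0]},
    {"xyz": [0, 0, 0], "angular": [0, 0, 0]},
    {"xyz": [0, 0, 0], "angular": [0, 0, 0]},
    {"xyz": [0, 0, 0], "angular": [0, 0, 0]},
    {"xyz": [0, 0, 0], "angular": [0, 0, 0]}
  ]
}}

```text
clock: 30.35
position: [0.4991, -0.3252, 0.2475]
ee_rot: [0.954, 0.013, -0.3, 0.004]
ft_force: [0.5, -0.6, -1.2]
grip_width: 0.149
grasp_force: 98.2
```

```bash
python3 - <<'E'
from h import *
st();w=shot('wrist','w17');shot('scene','s17')
go((.50,-.10,.20),5,0,off=HS,raw=True)
go((.50,-.324,.22),1.5,0,off=HS,raw=True)
E
```

```text
t 30.35 p [ 0.4991 -0.3252  0.2475] ypr [ 1.5353 34.9488 -0.001 ] j [-0.0967  0.9055  1.0412  0.9876 -0.3066  2.0174 -0.7332] F [ 0.532  -0.5617 -1.1551] 0.14910752046421136 98.20571064949036
t 30.45 shift mm [ -61.9809 -219.0707   74.4782] turn [-1.0525 34.9602 -3.3452] tgtTCP [ 0.3999 -0.1088  0.2218]
t 30.45 shift mm [-78.5473  -1.2875  61.6646] turn [ 0.0157 34.9709  0.0455] tgtTCP [ 0.3995 -0.3266  0.2418]
```

Call:
{"name": "carry_out", "arguments": {
  "motion": [
    {"xyz": [-0.008, 0, 0.005], "angular": [0, 4, 0]},
    {"xyz": [-0.015, 0, 0.012], "angular": [0, 8, 0]},
    {"xyz": [-0.025, 0, 0.02], "angular": [0, 12, 0]},
    {"xyz": [-0.035, 0, 0.027], "angular": [0, 16, 0]},
    {"xyz": [-0.044, 0, 0.035], "angular": [0, 20, 0]},
    {"xyz": [-0.054, 0, 0.042], "angular": [0, 24, 0]},
    {"xyz": [-0.062, 0, 0.05], "angular": [0, 28, 0]},
    {"xyz": [-0.07, 0, 0.056], "angular": [0, 32, 0]},
    {"xyz": [-0.078, 0, 0.061], "angular": [0, 35, 0]},
    {"xyz": [-0.078, 0, 0.061], "angular": [0, 35, 0]},
    {"xyz": [-0.078, 0, 0.061], "angular": [0, 35, 0]}
  ]
}}

```text
clock: 31.55
position: [0.4003, -0.3274, 0.2422]
ee_rot: [1.0, 0.014, 0.001, -0.001]
ft_force: [0.3, 0.1, -1.5]
grip_width: 0.148
grasp_force: 98.2
```

```bash
python3 - <<'E'
from h import *
st();go((.585,-.068,.12),10,0,off=HS,raw=True)
E
```

```text
t 31.55 p [ 0.4003 -0.3274  0.2422] ypr [ 1.5671 -0.1326  0.1507] j [-0.5847  0.1164  1.2948  1.7221 -0.1174  1.389  -0.8138] F [ 0.3379  0.1217 -1.5028] 0.14807588209808503 98.18359851837158
t 31.55 shift mm [  92.0532 -239.2794  101.2485] turn [-0.1407 -0.1434 -8.4327] tgtTCP [ 0.486  -0.0855  0.1418]
```

Call:
{"name": "carry_out", "arguments": {
  "motion": [
    {"xyz": [0.005, -0.02, 0], "angular": [0, 0, -1]},
    {"xyz": [0.015, -0.05, 0], "angular": [0, 0, -2]},
    {"xyz": [0.03, -0.09, 0.01], "angular": [0, 0, -3]},
    {"xyz": [0.045, -0.13, 0.02], "angular": [0, 0, -4.5]},
    {"xyz": [0.06, -0.165, 0.04], "angular": [0, 0, -6]},
    {"xyz": [0.075, -0.2, 0.06], "angular": [0, 0, -7.5]},
    {"xyz": [0.085, -0.225, 0.08], "angular": [0, 0, -8.4]},
    {"xyz": [0.092, -0.239, 0.101], "angular": [0, 0, -8.4]},
    {"xyz": [0.092, -0.239, 0.101], "angular": [0, 0, -8.4]},
    {"xyz": [0.092, -0.239, 0.101], "angular": [0, 0, -8.4]}
  ]
}}

```text
clock: 32.55
position: [0.4857, -0.0875, 0.1407]
ee_rot: [0.996, 0.087, -0.001, 0.001]
ft_force: [-0.3, -1.7, -1.4]
grip_width: 0.148
grasp_force: 98.3
```

```bash
python3 - <<'E'
from h import *
st();go((.585,-.068,.003),10,0,off=HS,raw=True)
s=shot('scene','s18');h=cv2.cvtColor(s['img'],cv2.COLOR_RGB2HSV)
m=(((h[...,0]<6)|(h[...,0]>174))&(h[...,1]>150)&(h[...,2]>80)).astype(np.uint8);n,l,t,c=cv2.connectedComponentsWithStats(m);print([(c[k],t[k]) for k in range(1,n) if t[k][4]>30])
E
```

```text
t 32.55 p [ 0.4857 -0.0875  0.1407] ypr [ 9.9272  0.1598 -0.1576] j [-0.9106  0.1097  1.0692  1.9182 -0.1005  1.174  -1.2024] F [-0.3416 -1.7201 -1.3989] 0.1475622864407178 98.3348536491394
t 32.55 shift mm [  0.9642  -2.2413 115.9368] turn [ 0.1575  0.1599 -0.0726] tgtTCP [ 0.486  -0.0855  0.0248]
[(array([279.0358, 259.3951]), array([ 255,  241,   49,   38, 1425], dtype=int32)), (array([198.7645, 414.229 ]), array([178, 404,  37,  16, 310], dtype=int32))]
```

Cup unmoved at (279,259). Setting the scoop down.

Call:
{"name": "carry_out", "arguments": {
  "motion": [
    {"xyz": [0, -0.001, 0.03], "angular": [0, 0, 0]},
    {"xyz": [0, -0.001, 0.065], "angular": [0, 0, 0]},
    {"xyz": [0, -0.001, 0.09], "angular": [0, 0, 0]},
    {"xyz": [0, -0.001, 0.105], "angular": [0, 0, 0]},
    {"xyz": [0, -0.001, 0.112], "angular": [0, 0, 0]},
    {"xyz": [0, -0.001, 0.115], "angular": [0, 0, 0]},
    {"xyz": [0, -0.001, 0.117], "angular": [0, 0, 0]},
    {"xyz": [0, -0.001, 0.117], "angular": [0, 0, 0]},
    {"xyz": [0, -0.001, 0.117], "angular": [0, 0, 0]}
  ]
}}

```text
clock: 33.5
position: [0.4865, -0.0859, 0.0249]
ee_rot: [0.996, 0.087, 0.001, 0.0]
ft_force: [-1.6, -1.4, 3.7]
grip_width: 0.148
grasp_force: 98.9
```

Call:
{"name": "carry_out", "arguments": {
  "motion": [
    {"xyz": [0, 0, 0], "angular": [0, 0, 0]},
    {"xyz": [0, 0, 0], "angular": [0, 0, 0]},
    {"xyz": [0, 0, 0], "angular": [0, 0, 0]},
    {"xyz": [0, 0, 0], "angular": [0, 0, 0]},
    {"xyz": [0, 0, -0.03], "angular": [0, 0, 0]},
    {"xyz": [0, 0, -0.07], "angular": [0, 0, 0]},
    {"xyz": [0, 0, -0.12], "angular": [0, 0, 0]},
    {"xyz": [0, 0, -0.17], "angular": [0, 0, 0]},
    {"xyz": [0, 0, -0.2], "angular": [0, 0, 0]},
    {"xyz": [0, 0, -0.2], "angular": [0, 0, 0]}
  ],
  "hand": 0.6
}}

```text
clock: 34.5
position: [0.4879, -0.0856, 0.2277]
ee_rot: [0.996, 0.087, 0.003, -0.001]
ft_force: [0.2, -0.1, -0.7]
grip_width: 0.602
grasp_force: 0.0
```

```bash
python3 - <<'E'
from h import *
st();s=shot('scene','s19');w=shot('wrist','w19')
print(fit_scoop([(s,(245,170,305,230))],(.585,-.068,10)),fit_scoop([(w,(150,60,420,420))],(.585,-.068,10)))
go((.44,-.324,.29),0)
E
```

```text
t 34.5 p [ 0.4879 -0.0856  0.2277] ypr [ 9.9538 -0.3795  0.0776] j [-1.0195 -0.0371  1.1046  1.7984  0.0309  1.3539 -1.3187] F [ 0.1728 -0.0737 -0.7028] 0.6020006926294794 0.0
(array([ 0.5869, -0.0675, 11.1874]), np.float64(0.16704805491990848)) (array([ 0.5854, -0.0659, 10.5481]), np.float64(0.07032258064516128))
t 34.6 shift mm [-86.5816 227.1506 -17.3286] turn [-0.0576 -0.0575  9.9747] tgtTCP [ 0.44  -0.324  0.241]
```

Call:
{"name": "carry_out", "arguments": {
  "motion": [
    {"xyz": [-0.01, 0.03, -0.03], "angular": [0, 0, 2]},
    {"xyz": [-0.015, 0.07, -0.06], "angular": [0, 0, 4]},
    {"xyz": [-0.02, 0.12, -0.09], "angular": [0, 0, 6]},
    {"xyz": [-0.025, 0.17, -0.1], "angular": [0, 0, 8]},
    {"xyz": [-0.028, 0.21, -0.1], "angular": [0, 0, 10]},
    {"xyz": [-0.03, 0.235, -0.1], "angular": [0, 0, 10]},
    {"xyz": [-0.03, 0.235, -0.1], "angular": [0, 0, 10]},
    {"xyz": [-0.03, 0.235, -0.1], "angular": [0, 0, 10]},
    {"xyz": [-0.03, 0.235, -0.1], "angular": [0, 0, 10]}
  ]
}}

```text
clock: 35.5
position: [0.4969, -0.3213, 0.3229]
ee_rot: [1.0, -0.0, -0.001, -0.0]
ft_force: [-0.8, -0.1, 0.6]
grip_width: 0.602
grasp_force: 0.0
```

```bash
python3 - <<'E'
from h import *
st();w=shot('wrist','w20');s=shot('scene','s20');d=shot('side','d20')
print(proj(w,(.602,-.324,.043)))
a=cv2.imread('pics/w20.png');o=np.zeros((420,800,3),np.uint8);o[:,:440]=a[:,60:500]
o[:210,440:]=cv2.resize(cv2.imread('pics/s20.png')[110:320,130:490],(360,210));o[210:,440:]=cv2.resize(cv2.imread('pics/d20.png')[140:350,60:420],(360,210))
cv2.imwrite('pics/m20.png',o)
E
```

```text
t 35.5 p [ 0.4969 -0.3213  0.3229] ypr [-0.0249  0.0837  0.0352] j [-0.3685  0.3951  1.2005  1.3822 -0.3667  1.6085 -0.7811] F [-0.8168 -0.1135  0.5955] 0.6023748492285901 0.0
[283.3619  92.132 ]
```

View pics/m20.png

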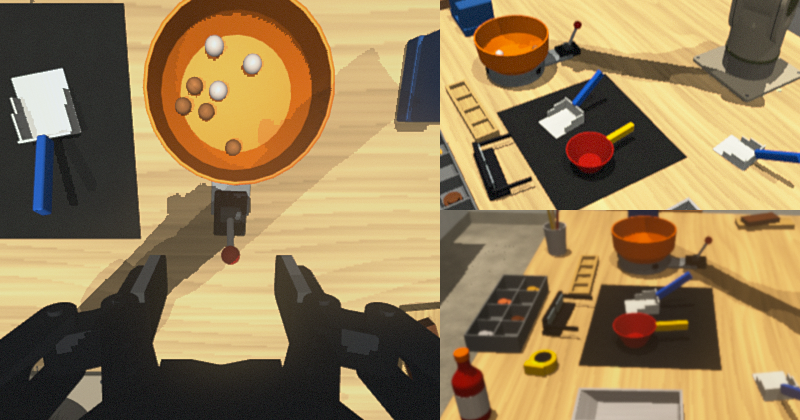

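All four beads (brown, e.g. (183,105), (233,147)) and three stones (white, (214,46), (252,63), (218,90)) are in the bowl. The cup is upright, the scoop lies flat on the mat, and the bystanders are in place. Next is the switch, with its ball at (231,255) in the view.

```bash
python3 - <<'E'
from h import *
w=ld('w20');s=ld('s20');print(at(w,291,255,.092))
h=cv2.cvtColor(s['img'],cv2.COLOR_RGB2HSV);m=(((h[...,0]<8)|(h[...,0]>172))&(h[...,1]>140)&(h[...,2]>60)).astype(np.uint8);m[:, :240]=0;m[200:]=0
v,u=np.where(m>0);print(u.mean(),v.mean(),at(s,u.mean(),v.mean(),.092))
go((.350,-.336,.22),0,raw=True);go((.350,-.336,.043),0,raw=True)
E
```

```text
[ 0.3899 -0.3346  0.092 ]
267.0 134.67741935483872 [ 0.3923 -0.3343  0.092 ]
t 35.65 shift mm [-147.7079   15.4225  103.7398] turn [-0.044  -0.0206  0.1192] tgtTCP [ 0.35  -0.336  0.22 ]
t 35.65 shift mm [-147.7718   15.5585  280.7397] turn [-0.044  -0.0206  0.1192] tgtTCP [ 0.35  -0.336  0.043]
```

Call:
{"name": "carry_out", "arguments": {
  "motion": [
    {"xyz": [-0.05, 0.005, 0], "angular": [0, 0, 0]},
    {"xyz": [-0.1, 0.014, 0.02], "angular": [0, 0, 0]},
    {"xyz": [-0.148, 0.014, 0.05], "angular": [0, 0, 0]},
    {"xyz": [-0.148, 0.014, 0.1], "angular": [0, 0, 0]},
    {"xyz": [-0.148, 0.014, 0.14], "angular": [0, 0, 0]},
    {"xyz": [-0.148, 0.014, 0.14], "angular": [0, 0, 0]},
    {"xyz": [-0.148, 0.014, 0.14], "angular": [0, 0, 0]},
    {"xyz": [-0.148, 0.014, 0.14], "angular": [0, 0, 0]}
  ],
  "hand": 0
}}

```text
clock: 36.45
position: [0.3497, -0.3357, 0.1847]
ee_rot: [1.0, 0.0, 0.0, 0.0]
ft_force: [0.6, 0.9, 0.4]
grip_width: 0.001
grasp_force: 0.0
```

```bash
python3 - <<'E'
from h import *
st();go((.350,-.335,.043),0,raw=True)
E
```

```text
t 36.45 p [ 0.3497 -0.3357  0.1847] ypr [ 0.0299 -0.034  -0.0218] j [-0.609  -0.0515  1.2814  1.8859  0.0516  1.2701 -0.9135] F [0.6358 0.9075 0.3842] 0.0013675635887539022 0.0
t 36.45 shift mm [  0.2288  -0.7396 141.717 ] turn [ 0.0218 -0.034   0.0299] tgtTCP [ 0.35  -0.335  0.043]
```

Call:
{"name": "carry_out", "arguments": {
  "motion": [
    {"xyz": [0, -0.001, 0.04], "angular": [0, 0, 0]},
    {"xyz": [0, -0.001, 0.08], "angular": [0, 0, 0]},
    {"xyz": [0, -0.001, 0.12], "angular": [0, 0, 0]},
    {"xyz": [0, -0.001, 0.14], "angular": [0, 0, 0]},
    {"xyz": [0, -0.001, 0.14], "angular": [0, 0, 0]},
    {"xyz": [0, -0.001, 0.14], "angular": [0, 0, 0]},
    {"xyz": [0, -0.001, 0.14], "angular": [0, 0, 0]}
  ]
}}

```text
clock: 37.15
position: [0.3504, -0.3358, 0.0458]
ee_rot: [1.0, -0.0, 0.001, 0.001]
ft_force: [-0.3, 0.6, 0.3]
grip_width: -0.004
grasp_force: 0.0
```

Call:
{"name": "carry_out", "arguments": {
  "motion": [
    {"xyz": [0.01, 0, 0], "angular": [0, 0, 0]},
    {"xyz": [0.02, -0.001, 0], "angular": [0, 0, 0]},
    {"xyz": [0.03, -0.001, 0], "angular": [0, 0, 0]},
    {"xyz": [0.04, -0.002, 0], "angular": [0, 0, 0]},
    {"xyz": [0.05, -0.002, 0], "angular": [0, 0, 0]},
    {"xyz": [0.06, -0.003, 0], "angular": [0, 0, 0]},
    {"xyz": [0.07, -0.003, 0], "angular": [0, 0, 0]},
    {"xyz": [0.08, -0.004, 0], "angular": [0, 0, 0]},
    {"xyz": [0.088, -0.004, 0], "angular": [0, 0, 0]},
    {"xyz": [0.093, -0.004, 0], "angular": [0, 0, 0]},
    {"xyz": [0.093, -0.004, 0], "angular": [0, 0, 0]}
  ]
}}

```text
clock: 38.25
position: [0.4422, -0.3311, 0.0438]
ee_rot: [1.0, -0.0, -0.0, 0.0]
ft_force: [0.3, -0.1, 0.0]
grip_width: -0.001
grasp_force: 0.0
```

```bash
python3 - <<'E'
from h import *
st()
for n in('scene','side'):
  s=shot(n,n+'21');h=cv2.cvtColor(s['img'],cv2.COLOR_RGB2HSV);m=(((h[...,0]<6)|(h[...,0]>172))&(h[...,1]>140)&(h[...,2]>60)).astype(np.uint8);m[:, :240]=0;m[200:]=0
  n,l,t,c=cv2.connectedComponentsWithStats(m);print([(c[k],t[k][4],at(s,*c[k],.092)) for k in range(1,n) if t[k][4]>8])
  print(proj(s,(.466,-.330,.092)))
E
```

```text
t 38.25 p [ 0.4422 -0.3311  0.0438] ypr [-0.0295  0.0183 -0.0124] j [-0.2604  0.4964  1.0217  1.8687 -0.4863  1.0522 -0.6126] F [ 0.3269 -0.1308  0.0043] -0.0011765828071393543 0.0
[(array([244.6842, 141.1316]), np.int32(38), array([ 0.4664, -0.336 ,  0.092 ]))]
[245.7287 142.0598]
[(array([304. , 168.2]), np.int32(10), array([ 0.4675, -0.3434,  0.092 ]))]
[304.4848 169.9835]
```

The ball is at x≈0.466, which is on. I'll push a few mm more to make sure of the stop, then back off and up.

Call:
{"name": "carry_out", "arguments": {
  "motion": [
    {"xyz": [0.003, 0, 0], "angular": [0, 0, 0]},
    {"xyz": [0.006, 0, 0], "angular": [0, 0, 0]},
    {"xyz": [0.008, 0, 0], "angular": [0, 0, 0]},
    {"xyz": [0.008, 0, 0], "angular": [0, 0, 0]}
  ]
}}

```text
clock: 38.75
position: [0.4435, -0.3316, 0.0435]
ee_rot: [1.0, -0.003, -0.004, -0.002]
ft_force: [-25.8, 5.6, 19.3]
grip_width: 0.003
grasp_force: 13.1
```

Call:
{"name": "carry_out", "arguments": {
  "motion": [
    {"xyz": [-0.02, 0, 0], "angular": [0, 0, 0]},
    {"xyz": [-0.05, 0, 0], "angular": [0, 0, 0]},
    {"xyz": [-0.08, 0, 0], "angular": [0, 0, 0]},
    {"xyz": [-0.09, 0, -0.04], "angular": [0, 0, 0]},
    {"xyz": [-0.09, 0, -0.09], "angular": [0, 0, 0]},
    {"xyz": [-0.09, 0, -0.14], "angular": [0, 0, 0]},
    {"xyz": [-0.09, 0, -0.18], "angular": [0, 0, 0]},
    {"xyz": [-0.09, 0, -0.2], "angular": [0, 0, 0]},
    {"xyz": [-0.09, 0, -0.2], "angular": [0, 0, 0]}
  ]
}}

```text
clock: 39.65
position: [0.3613, -0.3317, 0.2465]
ee_rot: [1.0, -0.0, 0.003, -0.0]
ft_force: [-0.3, 0.5, -0.8]
grip_width: -0.005
grasp_force: 0.0
```

```bash
python3 - <<'E'
from h import *
st()
for n in('scene','side'):
  s=shot(n,n+'22');h=cv2.cvtColor(s['img'],cv2.COLOR_RGB2HSV);m=(((h[...,0]<6)|(h[...,0]>172))&(h[...,1]>140)&(h[...,2]>60)).astype(np.uint8);m[:, :240]=0
  k_,l,t,c=cv2.connectedComponentsWithStats(m);print(n,[(c[k],t[k][4],at(s,*c[k],.092)) for k in range(1,k_) if t[k][4]>8])
  if n=='scene': print(fit_scoop([(s,(245,170,305,230))],(.585,-.068,10)))
E
```

```text
t 39.65 p [ 0.3613 -0.3317  0.2465] ypr [-0.0281 -0.3748  0.0553] j [-0.6481 -0.1488  1.2281  1.7795  0.1375  1.4089 -1.0164] F [-0.3376  0.5161 -0.8184] -0.004804764975693996 0.0
scene [(array([244.2821, 140.8462]), np.int32(39), array([ 0.4667, -0.338 ,  0.092 ])), (array([279.1084, 260.1585]), np.int32(1495), array([0.6139, 0.1247, 0.092 ]))]
(array([ 0.5872, -0.0682, 10.6376]), np.float64(0.1674311926605505))
side [(array([304.3529, 168.4706]), np.int32(17), array([ 0.4663, -0.3414,  0.092 ])), (array([256.3472, 255.8067]), np.int32(864), array([0.583 , 0.1497, 0.092 ]))]
```

The lever hit its hard stop (on), and the cup and scoop are in place. Handing in.

```bash
python3 -c "
from workcell import *
print(hand_in())"
```

```text
the job is handed in; nothing more can be done
None
```

The job is handed in, with no verdict returned: all 4 beads and all 3 stones are in the bowl, the switch was then pushed to its on stop, the cup stands upright on the mat and the scoop lies flat on it, both let go.

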